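# Re-stock and clamp the screw-case issue rack

### The arm

A 7-joint arm with a two-finger parallel gripper is mounted at the origin on the work surface. World frame = base frame: x ahead of the robot, y to its left, z up, the work surface at z = 0. Lengths are in m, angles in rad, forces in N, time in s.
With the tool pointing down it reaches from about 0.425 to 1.025 m from the base axis. Payload 9.4 kg.
Tool frame: the origin (TCP) lies between the finger pads, 19 mm behind the fingertips; this is the grasp point; z points along the fingers, y is the line along which they close (so a half turn about z gives the same grasp; the last joint's range is limited). The gripper opens to 93 mm and grips with 3 to 60 N. Pads are 15 mm wide; open, the fingers measure 128 mm over their backs; the gripper's body (75 mm by 188 mm) begins 65 mm behind the grasp point.
Start: joints at [-1.339, 0.599, -0.003, 1.599, 0.002, 0.943, -0.08], TCP at [0.22, 0.691, 0.237] pointing down, gripper open.
Joint ranges: [-2.57, 2.57], [-0.35, 1.97], [-1.29, 1.29], [0.11, 2.56], [-1.05, 4.19], [0.11, 1.86], [-2.63, 2.63]. Speed limits (rad/s): [2.22, 2.22, 3.01, 3.01, 3.14, 3.14, 3.14].

### API

Orientations are given as a unit quaternion [x, y, z, w].
In Python, from plant import env gives the robot as it stands.
- The arm moves only by the tool play_rows, never from a script. Its argument "motion" is a list that holds one entry, the list of rows, each a list of 6 numbers: the shift along the tool's x, y, z scaled (see below), then the turn, a rotation vector about the tool's x, y, z scaled (see below). A call has 1 to 8 rows; each row shifts and turns the commanded pose from where the row before left it, along the tool's axes as they then stand; what a row does not reach is not made up. The controller multiplies each number of a shift by 2.5 cm and each number of a turn by 6 degrees. A row lasts 1/8 s, in which the tool goes at most 62.5 mm and 10.7 degrees, less where a joint would pass 70% of its speed; a pose out of reach is approached as far as the arm can. A call with a number of a shift or a turn outside -1 to 1 is refused whole. A call with a gripper value outside its range is refused whole. "claw" is the closure, from -1 (fully open) to 1 (shut), set as the call begins (left out, the last holds). The fingers move at their own pace and stop on an object; the grip force is fixed at half the most. Time passes only in rows, so rows that do not move let the fingers close. It gives the time, the measured TCP pose, the force, the opening and the grip force at its end, in the units of the state.
- env.get_state(): the state, without advancing time (a new reading comes with each control period).
- env.grab_frame(name): name is "scene" or "side" or "wrist"; returns the picture (480x640x3 uint8, red, green, blue); there is no depth.
- env.camera_model(name): a dict with "fov_y" (degrees; the focal length in pixels is half the picture's height over the tangent of half this angle, whatever the lens; pixels are square), "cx", "cy" (the principal point, pixels), "k1" (the pictures are not rectified: a ray, as slopes to the right and down, at radius r is drawn at 1 + k1 r^2 times it, then the intrinsics apply), "origin" and "attitude" of the camera in the world. Camera axes: x right, y up, looking along -z (the intrinsics and any distortion apply to the point x, -y, -z); pixel columns grow to the right and rows downward; lengths in m; the calibration is good to about 2 mm. A picture is of the moment at which its call begins: read the wrist's pose just before it. camera_model takes no time and is no camera call; for the wrist camera it gives the pose at the moment of the call.
- env.close_job(): hands the job in; it is judged then, once.
The state is a dict: "time": time; "q": joint angles; "dq": joint speeds; "joint_torque": joint torques, N m; "ee_pos": TCP position; "tcp_rot": TCP orientation; "ft_force": force on the tool from outside, world axes, zero at the start; "wrist_torque": the same for the moment, N m; "finger_gap": opening from 0.0 (shut) to 1.0 (fully open); "finger_force": force on a finger pad.
Only numpy, scipy, OpenCV 4.12 (cv2) and the standard library are available. Lean on these libraries where they do the work, as an engineer would, in place of code of your own. Each camera call takes 0.05 s, during which the arm holds its last target. There are 200 camera calls.

### The job

Turn the red clamp knob to free the rack's sliding stop, slide the stop right back, move the red-lidded empty case upright into the yellow returns tray and stand every blue-lidded screw case that is on the bench upright and square in the rack between its lips. Then slide the stop up so the row is packed together without gaps between the green end fence and the stop, and lock it by turning the knob fully clockwise. The cases are brittle, so grip and push them gently (no finger, nor the stop, harder than 20 N), and leave the other things on the bench where they are.

Things in the scene. Friction and masses are not known exactly. Their poses are not given: they have to be found in the camera images.
- rack: fixed aluminium rack, 100 x 400 mm. Origin: centre of its underside; y along the row, x across, z up. Loading floor 10 mm above the origin. A dark lip 10 mm high above the floor runs along both sides; channel between them 80 mm wide (x -40 to 40 mm). Green end fence at the +y end: inner face at y = 175 mm, 60 mm high above the floor. The row stands between fence and stop
- stop (a joint): the sliding stop: distance in m between its yellow pushing face and the inner face of the green fence, 0 to 0.24 (0.24 = right back, towards the rack's -y end). It slides with about 1.2 N of friction plus 6 N per m/s when the clamp is free and is jammed when the clamp is locked
- stop_face (a point): point at floor height, mid-width, on the stop's pushing face, which looks to the rack's +y; same axes as the rack
- stop_top (a point): middle of the top edge of the stop's upright yellow plate, 100 mm above the rack's underside. Plate 10 mm thick (rack y), 70 mm wide (x); its top is 35 mm above the cases' tops, so it can be pinched from above across its thickness and drawn along. Behind it (-y) a flat grey deck, 105 mm long, 30 mm above the underside, carries the knob
- stop_plate: the stop's upright plate as a solid; origin on the pushing face, mid-width, level with the rack's underside; rack axes
- clamp_grip (a point): on the vertical axis of the red clamp knob, 80 mm behind the stop's pushing face, 60 mm above the rack's underside: a good TCP height for the grip. The knob is a bar 56 mm long (this point's x axis), 13 mm thick (y), 37 to 68 mm above the rack's underside, on a black disc of 48 mm diameter. The point turns with the knob
- clamp_knob (a joint): knob angle, 0 to 1.4 rad, growing clockwise seen from above. 0 = free (its bar then lies along the rack's x), 1.4 = fully locked. It begins to grip at about 0.7 rad and is locked above 1.2; it stays where it is left. Turning takes under 0.2 N m
- case1: clear plastic screw case with a blue lid and screws inside, 60 mm (its x) x 46 mm (its y) x 55 mm high, about 0.16 kg, brittle; origin: centre of its underside. It is gripped across its 60 mm. Between two and four of these four cases are present
- case2: clear plastic screw case with a blue lid and screws inside, 60 mm (its x) x 46 mm (its y) x 55 mm high, about 0.16 kg, brittle; origin: centre of its underside. It is gripped across its 60 mm. Between two and four of these four cases are present
- case3: clear plastic screw case with a blue lid and screws inside, 60 mm (its x) x 46 mm (its y) x 55 mm high, about 0.16 kg, brittle; origin: centre of its underside. It is gripped across its 60 mm. Between two and four of these four cases are present
- case4: clear plastic screw case with a blue lid and screws inside, 60 mm (its x) x 46 mm (its y) x 55 mm high, about 0.16 kg, brittle; origin: centre of its underside. It is gripped across its 60 mm. Between two and four of these four cases are present
- empty: empty clear case with a red lid, of the same size, 0.06 kg; origin: centre of its underside. It starts standing in the rack in front of the fence, its x across the rack, and belongs in the returns tray
- returns: yellow open returns tray fixed on the bench, 180 (x) x 170 (y) x 28 mm high, walls and floor 5 mm; origin: centre of its underside
- carton: cardboard carton 60 x 50 x 45 mm standing among the cases; leave it. Origin: centre of its underside
- nailbox: yellow nail box 100 x 70 x 40 mm; leave it
- nailbox2: blue nail box 110 x 70 x 45 mm; leave it
- jar: clear jar with red cap, 72 mm across, 90 mm high; leave it
- tape: black ring roll, 90 mm across, 25 mm high; leave it
- wrench: wrench lying on the bench between the robot and the cases; leave it
- coupling: white pipe coupling standing on end, 60 mm across, 60 mm high; leave it
Mind the look-alikes: they are no part of the job. Of the things like the empty, leave any that is turquoise; of the rest the larger one is meant.

How it is judged:
By the outcome, as a careful person would: the job done as asked, in the order asked, and still so for the second after the job is handed in, with the robot touching nothing.
Of case1, case2, case3, case4 only 2 to 4 are there at a start; the rules pass over those that are not, and their reading is None.
At some moment in a run one of case1, case2, case3, case4 may be knocked a few centimetres aside while the robot is not near it.
It also fails if it takes over 210 s, if anything falls off the work surface, if the arm or the gripper's body presses on something with over 40 N, if the wrist force passes 120 N, or if a joint passes its speed limit or range.

## Working session

There is one attempt and no reset: what is moved stays moved. The work goes in short steps, Python scripts to look and compute and a tool call to move; the robot and the scene stay as the last step left them, time stands still between calls to the robot, and variables do not carry over. Pictures are saved under pics/ and viewed, at most 14 in all, crops included, and the job is handed in when it is done.

Besides the shell and the picture viewer there is one more tool, called after "Call:" as name([rows], argument=value, ...), one row to a line, values as JSON. play_rows: Moves the arm, as the interface text tells. Its arguments: {"type":"object","properties":{"motion":{"type":"array","items":{"type":"array","items":{"type":"array","items":{"type":"number"}}}},"claw":{"type":"number"}},"required":["motion"]}

```bash
ls; mkdir -p pics
cat > h.py <<'E'
import numpy as np, cv2
from scipy.spatial.transform import Rotation as R
from plant import env
def cam(n):
    m=env.camera_model(n); return m
def rotm(m):
    a=np.array(m['attitude'],float)
    return a if a.shape==(3,3) else R.from_quat(a).as_matrix()
def K(m):
    f=240/np.tan(np.radians(m['fov_y'])/2)
    return np.array([[f,0,m['cx']],[0,f,m['cy']],[0,0,1]]),np.array([m['k1'],0,0,0,0.])
def ray(m,uv):
    k,d=K(m); p=cv2.undistortPoints(np.array(uv,float).reshape(-1,1,2),k,d).reshape(-1,2)
    v=np.c_[p[:,0],-p[:,1],-np.ones(len(p))]
    return np.array(m['origin']),v@rotm(m).T
def onplane(m,uv,z):
    o,v=ray(m,uv); return o+v*((z-o[2])/v[:,2])[:,None]
def proj(m,P):
    k,d=K(m); c=(np.atleast_2d(P)-np.array(m['origin']))@rotm(m); c=c*[1,-1,-1]
    return cv2.projectPoints(c.reshape(-1,1,3),np.zeros(3),np.zeros(3),k,d)[0].reshape(-1,2)
def snap(n,f=None):
    m=env.camera_model(n); im=env.grab_frame(n)
    if f: cv2.imwrite('pics/'+f,im[:,:,::-1])
    return m,im
E
python3 - <<'E'
from h import *
for n in('scene','side','wrist'):
    m,im=snap(n,n+'0.png'); print(n,m)
s=env.get_state(); print(s)
E
```

```text
pics
scene {'fov_y': 50.57490531503964, 'cx': 320.0161087252603, 'cy': 245.85080596234823, 'k1': -0.09625342852696507, 'origin': array([ 1.16150244, -0.94734291,  0.93637866]), 'attitude': array([0.43764091, 0.1408981 , 0.2519952 , 0.85153777])}
side {'fov_y': 57.60862326192399, 'cx': 317.69488701013427, 'cy': 245.75509538115918, 'k1': -0.08218458505943363, 'origin': array([0.3917435 , 0.65154041, 0.87535776]), 'attitude': array([-0.03219951,  0.33577251,  0.93891786, -0.06821483])}
wrist {'fov_y': 60.6545778186083, 'cx': 320.75131886897617, 'cy': 233.45338530213343, 'k1': -0.010620851933012774, 'origin': array([0.14996702, 0.71282808, 0.38449542]), 'attitude': array([-0.10827856, -0.07850453,  0.58496233,  0.79995742])}
{'time': 0.15, 'q': array([-1.33869295,  0.59996286, -0.00249876,  1.59989302,  0.00182181,
        0.94289955, -0.07984928]), 'dq': array([ 0.00092986, -0.00320116,  0.00016924, -0.00302389,  0.0019916 ,
        0.00018145, -0.00096426]), 'joint_torque': array([ 3.21828236e-03, -7.65586925e+01,  1.49928398e+00, -2.52567887e+01,
       -5.22936252e-02,  1.48346048e-02,  8.37342373e-05]), 'ee_pos': array([0.22028117, 0.6903934 , 0.23676242]), 'tcp_rot': array([ 1.53796329e-01,  9.88102399e-01, -5.81007408e-04, -1.21859911e-05]), 'ft_force': array([ 0.27021962, -0.0256476 ,  0.59082436]), 'wrist_torque': array([ 0.00061011, -0.01170029,  0.04602319]), 'finger_force': 0.0, 'finger_gap': 1.0029021349635077}
```

View pics/scene0.png

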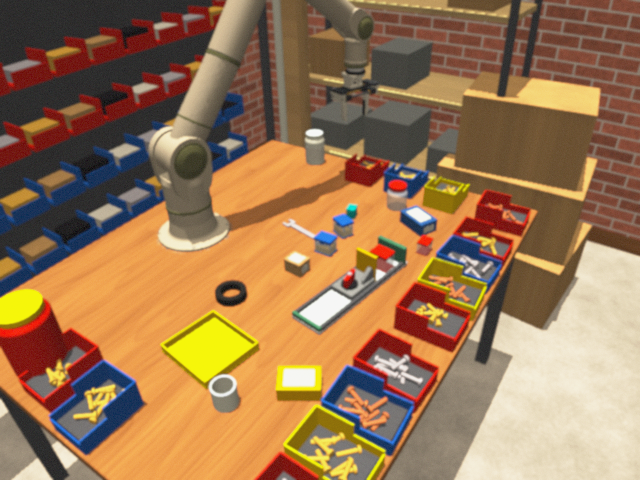

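View pics/side0.png

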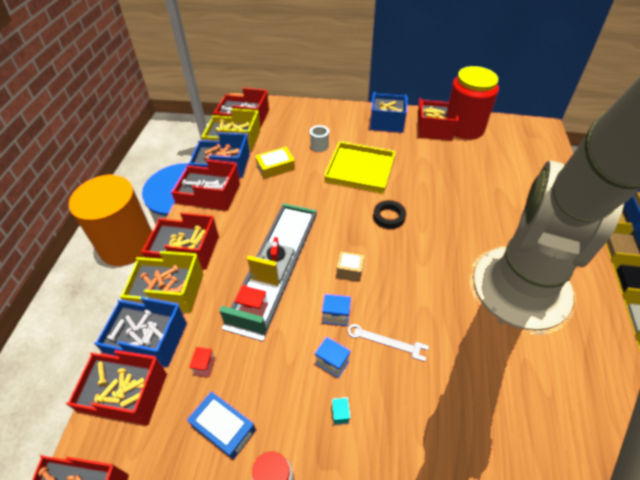

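The scene view shows blue cases at (326,240) and (343,224), and the side view shows them at (337,308) and (332,356). The carton is at side (350,265), the rack runs from (243,318) to (295,215), and the tray is at (361,166).
There are three candidates for the empty case: red in the rack at side (250,297), small red on the bench at side (202,360), and turquoise at side (341,410). The red one in the rack fits, because it is the larger non-turquoise one and stands in front of the fence.

Run:
```python
from h import *
im=cv2.imread('pics/side0.png'); m=env.camera_model('side')
hsv=cv2.cvtColor(im,cv2.COLOR_BGR2HSV)
def blobs(name,lo,hi,z,box,mn=60):
    k=cv2.inRange(hsv,np.array(lo),np.array(hi)); q=np.zeros_like(k); x0,y0,x1,y1=box; q[y0:y1,x0:x1]=k[y0:y1,x0:x1]
    for c in cv2.findContours(q,0,1)[0]:
        if cv2.contourArea(c)<mn: continue
        b=cv2.boxPoints(cv2.minAreaRect(c)); 
        P=onplane(m,b,z); M=cv2.moments(c); cc=onplane(m,[[M['m10']/M['m00'],M['m01']/M['m00']]],z)[0]
        print(name,cv2.contourArea(c),b.mean(0).round(),'c',cc.round(3)[:2],'corn',P[:,:2].round(3).tolist())
blobs('blue',(100,150,120),(125,255,255),.055,(300,270,370,390))
blobs('red',(0,170,150),(8,255,255),.065,(190,280,275,380)); blobs('red2',(170,170,150),(180,255,255),.065,(190,280,275,380))
blobs('turq',(80,120,100),(98,255,255),.04,(320,390,360,430))
blobs('green',(60,80,40),(90,255,200),.07,(210,290,280,345))
blobs('plate',(22,150,100),(35,255,255),.1,(240,245,290,295))
blobs('tray',(22,150,100),(35,255,255),.028,(315,135,405,200))
c=im[195:345,210:330]; cv2.imwrite('pics/c1.png',cv2.resize(c,None,fx=4,fy=4,interpolation=2))
```

```text
blue 527.0 [332. 353.] c [0.433 0.262] corn [[0.468, 0.269], [0.449, 0.226], [0.398, 0.254], [0.417, 0.295]]
blue 402.0 [336. 305.] c [0.439 0.147] corn [[0.466, 0.171], [0.469, 0.124], [0.413, 0.123], [0.411, 0.169]]
red 351.0 [201. 358.] c [0.693 0.317] corn [[0.71, 0.339], [0.713, 0.288], [0.675, 0.293], [0.674, 0.344]]
red 429.0 [250. 297.] c [0.63  0.159] corn [[0.662, 0.176], [0.662, 0.128], [0.598, 0.143], [0.6, 0.189]]
turq 300.0 [340. 409.] c [0.403 0.369] corn [[0.423, 0.352], [0.393, 0.344], [0.384, 0.385], [0.413, 0.392]]
green 597.0 [243. 319.] c [0.629 0.219] corn [[0.682, 0.229], [0.683, 0.192], [0.578, 0.209], [0.579, 0.245]]
plate 500.5 [262. 269.] c [0.608 0.105] corn [[0.649, 0.13], [0.653, 0.07], [0.571, 0.081], [0.57, 0.14]]
tray 2581.5 [359. 166.] c [ 0.43  -0.355] corn [[0.531, -0.275], [0.533, -0.482], [0.327, -0.444], [0.345, -0.247]]
```

View pics/c1.png

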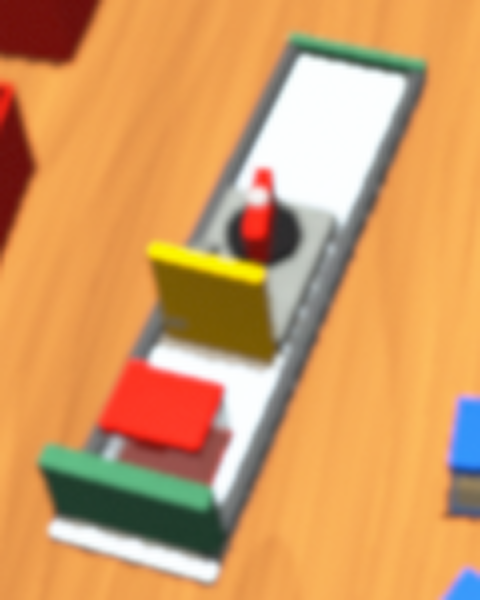

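The crop shows the larger red-lidded case at crop (165,405), standing in the rack before the green fence, so it is the empty. The knob bar at (260,210) lies along the rack, so it is locked. The stop plate top is at (208,262).

```bash
cat >> h.py <<'E'
def tyaw(q):  # angle of tool y in world, deg
    y=R.from_quat(q).as_matrix()[:,1]; return np.degrees(np.arctan2(y[1],y[0]))
def go(p=None,yaw=None,start=None):
    """print rotation units (first) then shift units in rotated tool frame"""
    s=env.get_state(); M=R.from_quat(s['tcp_rot']).as_matrix(); p0=s['ee_pos']
    if start is not None: p0=np.array(start[0]); a=np.radians(start[1]); M=tm(start[1])
    cur=np.degrees(np.arctan2(M[1,1],M[0,1])); 
    if yaw is None: yaw=cur
    d=(yaw-cur+180)%360-180
    sh=tm(yaw).T@(np.array(p)-p0)/.025
    print(f'rot {(-d/6):.2f} units(tool z)  shift {sh.round(2)}  yaw {cur:.1f}->{yaw:.1f} from {p0.round(4)}')
def tm(yaw):
    a=np.radians(yaw); y=np.array([np.cos(a),np.sin(a),0]); z=np.array([0,0,-1.]); x=np.cross(y,z); return np.c_[x,y,z]
E
python3 - <<'E'
from h import *
m=env.camera_model('side')
a=onplane(m,[[222.5,327.5],[263.75,340.5]],.01); b=onplane(m,[[283.25,204.5],[316.25,212]],.02)
print(a.round(3),b.round(3)); d=a.mean(0)-b.mean(0); print(np.hypot(*d[:2]),np.degrees(np.arctan2(d[1],d[0]))-90,((a+b).mean(0)/2).round(4), np.degrees(np.arctan2(*(a[0]-a[1])[1::-1])),np.degrees(np.arctan2(*(b[0]-b[1])[1::-1])))
s=env.get_state(); w=env.camera_model('wrist'); T=R.from_quat(s['tcp_rot']).as_matrix()
C=T.T@rotm(w); o=T.T@(np.array(w['origin'])-s['ee_pos']); print('cam in tool',o.round(3),'look',(-C[:,2]).round(3),'right',C[:,0].round(3))
go([.6,.05,.25],80)
for yaw in (80,0,-90):
  t=tm(yaw); w2=dict(w,origin=np.array([.6,.05,.25])+t@o,attitude=t@C)
  print(yaw,onplane(w2,[[0,0],[640,0],[640,480],[0,480]],0.03)[:,:2].round(2).tolist())
E
```

```text
[[0.687 0.215 0.01 ]
 [0.588 0.232 0.01 ]] [[ 0.626 -0.174  0.02 ]
 [ 0.531 -0.158  0.02 ]]
0.3941723318957288 -8.609698941882087 [0.6078 0.0285 0.015 ] -10.100005346017774 -9.602066011717799
cam in tool [ 0.074 -0.    -0.148] look [-0.265  0.     0.964] right [ 0.001  1.    -0.   ]
rot -1.28 units(tool z)  shift [-19.41 -22.59  -0.53]  yaw 72.3->80.0 from [0.2203 0.6904 0.2368]
80 [[0.39, -0.18], [0.48, 0.33], [0.97, 0.35], [0.85, -0.36]]
0 [[0.34, 0.22], [0.86, 0.22], [0.96, -0.27], [0.24, -0.27]]
-90 [[0.77, 0.31], [0.77, -0.21], [0.28, -0.31], [0.28, 0.41]]
```

Call:
play_rows([
  [[-0.92, -0.86, -0.02, 0, 0, 0], [-0.92, -0.86, -0.02, 0, 0, 0], [-0.92, -0.86, -0.02, 0, 0, 0], [-0.92, -0.86, -0.02, 0, 0, 0], [-0.92, -0.86, -0.02, 0, 0, 0], [-0.92, -0.86, -0.02, 0, 0, 0], [-0.92, -0.86, -0.02, 0, 0, 0], [-0.92, -0.86, -0.02, 0, 0, 0]],
], claw=-1)

```text
time: 1.15
ee_pos: [0.3438, 0.4699, 0.2413]
tcp_rot: [0.154, 0.988, -0.0, -0.0]
ft_force: [0.3, 0.2, 0.7]
finger_gap: 0.997
finger_force: 0.0
```

Call:
play_rows([
  [[-0.92, -0.86, -0.02, 0, 0, 0], [-0.92, -0.86, -0.02, 0, 0, 0], [-0.92, -0.86, -0.02, 0, 0, 0], [-0.92, -0.86, -0.02, 0, 0, 0], [-0.92, -0.86, -0.02, 0, 0, 0], [-0.92, -0.86, -0.02, 0, 0, 0], [-0.92, -0.86, -0.02, 0, 0, 0], [-0.92, -0.86, -0.02, 0, 0, 0]],
])

```text
time: 2.15
ee_pos: [0.4668, 0.2502, 0.2454]
tcp_rot: [0.154, 0.988, -0.0, -0.0]
ft_force: [-0.7, -0.3, -0.3]
finger_gap: 0.996
finger_force: 0.0
```

Call:
play_rows([
  [[-0.92, -0.86, -0.02, 0, 0, 0], [-0.92, -0.86, -0.02, 0, 0, 0], [-0.92, -0.86, -0.02, 0, 0, 0], [-0.92, -0.86, -0.02, 0, 0, 0], [-0.92, -0.86, -0.02, 0, 0, 0], [-0.92, -0.86, -0.02, 0, 0, 0], [-0.92, -0.86, -0.02, 0, 0, 0], [-0.92, -0.86, -0.02, 0, 0, 0]],
])

```text
time: 3.15
ee_pos: [0.5897, 0.0304, 0.2493]
tcp_rot: [0.154, 0.988, -0.0, -0.0]
ft_force: [1.0, -0.2, -1.0]
finger_gap: 1.0
finger_force: 0.0
```

Call:
play_rows([
  [[0, 0, 0, 0, 0, 1], [0, 0, 0, 0, 0, 1], [0, 0, 0, 0, 0, 1], [0, 0, 0, 0, 0, 1], [0, 0, 0, 0, 0, 1], [0, 0, 0, 0, 0, 1], [0, 0, 0, 0, 0, 0], [0, 0, 0, 0, 0, 0]],
])

```text
time: 4.15
ee_pos: [0.5894, 0.0314, 0.2493]
tcp_rot: [0.451, 0.893, -0.0, -0.0]
ft_force: [0.6, -0.6, 0.5]
finger_gap: 0.999
finger_force: 0.0
```

Call:
play_rows([
  [[0, 0, 0, 0, 0, 1], [0, 0, 0, 0, 0, 1], [0, 0, 0, 0, 0, 1], [0, 0, 0, 0, 0, 1], [0, 0, 0, 0, 0, 1], [0, 0, 0, 0, 0, 1], [0, 0, 0, 0, 0, 0], [0, 0, 0, 0, 0, 0]],
])

```text
time: 5.15
ee_pos: [0.5894, 0.0313, 0.2494]
tcp_rot: [0.704, 0.71, -0.0, -0.0]
ft_force: [-0.4, -0.4, -0.7]
finger_gap: 0.998
finger_force: 0.0
```

Run:
```python
from h import *
import pickle
m,im=snap('wrist','w1.png'); pickle.dump(m,open('w1.pkl','wb'))
s=env.get_state(); print(s['time'],s['ee_pos'],tyaw(s['tcp_rot']),s['q'].round(2))
```

```text
5.2 [0.58942912 0.03132362 0.24945501] 0.44509748826585627 [-0.43  0.45  0.41  1.92 -0.24  0.82  0.11]
```

View pics/w1.png

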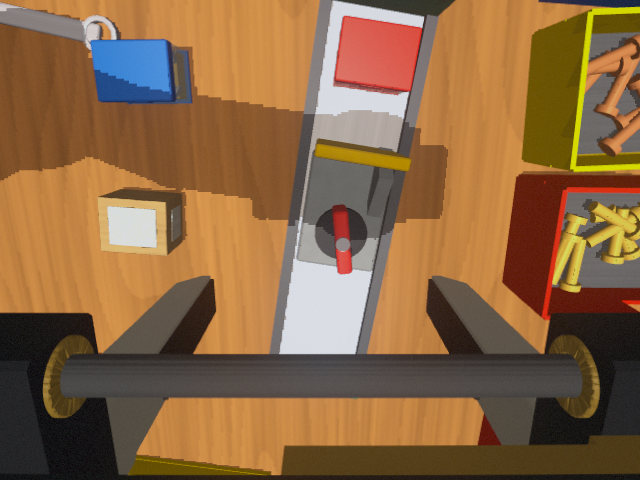

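The wrist view shows the knob bar from (340,205) to (345,272), the plate top from (317,147) to (410,163), the empty's lid at (378,52), a blue case at (133,71) and the carton at (140,222).

Run:
```python
from h import *
import pickle
m=pickle.load(open('w1.pkl','rb')); im=cv2.imread('pics/w1.png'); hsv=cv2.cvtColor(im,cv2.COLOR_BGR2HSV)
L=[];Rr=[]
for r in list(range(20,100,10))+list(range(275,345,8)):
    row=hsv[r].astype(int); k=(row[:,1]<70)
    xs=np.where(k[255:450])[0]+255
    if len(xs)>20: L.append((xs.min(),r)); Rr.append((xs.max(),r))
for n,pts in(('L',L),('R',Rr)):
    P=onplane(m,pts,.02)[:,:2]; c=np.polyfit(P[:,1],P[:,0],1); res=P[:,0]-np.polyval(c,P[:,1]); print(n,np.degrees(np.arctan(c[0])),np.polyval(c,[-.15,0,.2]).round(4),(res*1000).round(1))
def big(lo,hi,box):
    k=cv2.inRange(hsv,np.array(lo),np.array(hi)); q=0*k; a,b,c,d=box; q[b:d,a:c]=k[b:d,a:c]
    return max(cv2.findContours(q,0,1)[0],key=cv2.contourArea)
for n,lo,hi,box,z in(('plate',(20,130,60),(35,255,255),(300,130,425,180),.1),('knob',(0,140,90),(10,255,255),(310,195,370,285),.068),('empty',(0,150,120),(10,255,255),(325,5,430,100),.065),('blue',(100,120,80),(125,255,255),(80,30,200,110),.055)):
    b=cv2.boxPoints(cv2.minAreaRect(big(lo,hi,box))); P=onplane(m,b,z); e=P[1:]-P[:-1]
    print(n,b.round(0).tolist(),P.mean(0).round(4),[(round(float(np.hypot(*v[:2])),4),round(float(np.degrees(np.arctan2(v[1],v[0]))),1)) for v in e[:2]])
```

```text
L 8.549038335687223 [0.534  0.5566 0.5866] [-0.1  0.3 -0.2  0.2 -0.3  0.   0.4 -0.1  0.3 -0.5 -0.4 -0.3 -0.1  0.
  0.1  0.3  0.4]
R 4.114107347939113 [0.6607 0.6715 0.6859] [ -0.   -0.6  -1.1  -1.6  -3.   -3.5  -4.   -4.6 -18.8  48.4  49.8  51.2
 -20.7 -21.6 -22.6 -23.6 -23.6]
plate [[314.0, 156.0], [317.0, 140.0], [411.0, 155.0], [409.0, 172.0]] [0.6188 0.0811 0.1   ] [(0.0118, 80.8), (0.0685, -8.6)]
knob [[332.0, 205.0], [347.0, 204.0], [350.0, 240.0], [334.0, 241.0]] [0.6055 0.0236 0.068 ] [(0.0127, 4.7), (0.0306, -84.5)]
empty [[333.0, 81.0], [343.0, 15.0], [422.0, 27.0], [411.0, 93.0]] [0.6305 0.1532 0.065 ] [(0.0463, 81.4), (0.059, -7.6)]
blue [[90.0, 40.0], [170.0, 38.0], [172.0, 102.0], [92.0, 104.0]] [0.4394 0.141  0.055 ] [(0.0624, 1.8), (0.0471, -93.0)]
```

Call:
play_rows([
  [[0, 0, 0, 0, 0, -0.25], [-0.94, 0.68, 0, 0, 0, 0], [0, 0, 1, 0, 0, 0], [0, 0, 1, 0, 0, 0], [0, 0, 1, 0, 0, 0], [0, 0, 1, 0, 0, 0], [0, 0, 0, 0, 0, 0], [0, 0, 0, 0, 0, 0]],
])

```text
time: 6.2
ee_pos: [0.6076, 0.0082, 0.1502]
tcp_rot: [0.696, 0.718, 0.0, 0.0]
ft_force: [0.1, -0.1, -0.0]
finger_gap: 0.998
finger_force: 0.0
```

Call:
play_rows([
  [[0, 0, 0.9, 0, 0, 0], [0, 0, 0.9, 0, 0, 0], [0, 0, 0.9, 0, 0, 0], [0, 0, 0.88, 0, 0, 0], [0, 0, 0, 0, 0, 0], [0, 0, 0, 0, 0, 0]],
])

```text
time: 6.95
ee_pos: [0.6079, 0.0083, 0.0612]
tcp_rot: [0.696, 0.718, 0.001, 0.001]
ft_force: [0.2, -0.9, 0.2]
finger_gap: 0.999
finger_force: 0.0
```

Call:
play_rows([
  [[0, 0, 0, 0, 0, 0], [0, 0, 0, 0, 0, 0], [0, 0, 0, 0, 0, 0], [0, 0, 0, 0, 0, 0], [0, 0, 0, 0, 0, 0], [0, 0, 0, 0, 0, 0], [0, 0, 0, 0, 0, 0], [0, 0, 0, 0, 0, 0]],
], claw=0.65)

```text
time: 7.95
ee_pos: [0.6072, 0.0084, 0.0599]
tcp_rot: [0.696, 0.718, 0.0, 0.0]
ft_force: [-0.3, 0.4, -0.5]
finger_gap: 0.2
finger_force: 0.0
```

Call:
play_rows([
  [[0, 0, 0, 0, 0, 0], [0, 0, 0, 0, 0, 0], [0, 0, 0, 0, 0, 0], [0, 0, 0, 0, 0, 0]],
], claw=0.75)

```text
time: 8.45
ee_pos: [0.6074, 0.0084, 0.06]
tcp_rot: [0.696, 0.718, 0.0, 0.0]
ft_force: [1.9, -0.0, -1.7]
finger_gap: 0.142
finger_force: 29.4
```

Call:
play_rows([
  [[0, 0, 0, 0, 0, 0], [0, 0, 0, 0, 0, 0], [0, 0, 0, 0, 0, 0], [0, 0, 0, 0, 0, 0]],
])

```text
time: 8.95
ee_pos: [0.6074, 0.0084, 0.0599]
tcp_rot: [0.696, 0.718, 0.0, 0.0]
ft_force: [3.2, -0.4, -2.4]
finger_gap: 0.143
finger_force: 29.4
```

Call:
play_rows([
  [[0, 0, 0, 0, 0, -0.9], [0, 0, 0, 0, 0, -0.9], [0, 0, 0, 0, 0, -0.9], [0, 0, 0, 0, 0, -0.9], [0, 0, 0, 0, 0, -0.9], [0, 0, 0, 0, 0, -0.9], [0, 0, 0, 0, 0, -0.9], [0, 0, 0, 0, 0, -0.9]],
])

```text
time: 9.95
ee_pos: [0.606, 0.0078, 0.0599]
tcp_rot: [0.382, 0.924, -0.001, -0.001]
ft_force: [-1.8, -1.6, 0.7]
finger_gap: 0.141
finger_force: 28.0
```

Call:
play_rows([
  [[0, 0, 0, 0, 0, -0.9], [0, 0, 0, 0, 0, -0.9], [0, 0, 0, 0, 0, -0.9], [0, 0, 0, 0, 0, -0.9], [0, 0, 0, 0, 0, -0.9], [0, 0, 0, 0, 0, -0.9], [0, 0, 0, 0, 0, -0.7], [0, 0, 0, 0, 0, 0]],
])

```text
time: 10.95
ee_pos: [0.6056, 0.0078, 0.0599]
tcp_rot: [0.074, 0.997, -0.0, -0.001]
ft_force: [-4.8, 0.1, 3.9]
finger_gap: 0.137
finger_force: 28.1
```

Run:
```python
from h import *
s=env.get_state(); print(s['ee_pos'],tyaw(s['tcp_rot']),s['q'].round(2),s['wrist_torque'],s['ft_force'])
```

```text
[0.60562464 0.00775022 0.05987856] 81.50304367086925 [-0.04  0.7  -0.1   2.    0.15  0.46  1.17] [-0.00922715  0.75403722 -0.20814091] [-4.78027723  0.05831867  3.88223503]
```

Call:
play_rows([
  [[0, -0.4, 0, 0, 0, 0], [0, -0.7, 0, 0, 0, 0], [0, -0.8, 0, 0, 0, 0], [0, -0.8, 0, 0, 0, 0], [0, -0.8, 0, 0, 0, 0], [0, -0.8, 0, 0, 0, 0], [0, -0.7, 0, 0, 0, 0], [0, -0.4, 0, 0, 0, 0]],
])

```text
time: 11.95
ee_pos: [0.5865, -0.1195, 0.0599]
tcp_rot: [0.072, 0.997, 0.003, -0.001]
ft_force: [-2.4, 35.6, 4.0]
finger_gap: 0.141
finger_force: 29.0
```

Call:
play_rows([
  [[0, -0.1, 0, 0, 0, 0], [0, -0.1, 0, 0, 0, 0], [0, 0, 0, 0, 0, 0]],
])

```text
time: 12.32
ee_pos: [0.5866, -0.1195, 0.0598]
tcp_rot: [0.07, 0.998, 0.005, -0.001]
ft_force: [-3.7, 31.5, 6.0]
finger_gap: 0.14
finger_force: 29.1
```

Call:
play_rows([
  [[0, -0.1, 0, 0, 0, 0], [0, -0.1, 0, 0, 0, 0], [0, 0, 0, 0, 0, 0]],
])

```text
time: 12.7
ee_pos: [0.5866, -0.1198, 0.0598]
tcp_rot: [0.068, 0.998, 0.007, -0.001]
ft_force: [-3.4, 44.2, 5.0]
finger_gap: 0.14
finger_force: 30.0
```

Call:
play_rows([
  [[0, 0.2, 0, 0, 0, 0], [0, 0.2, 0, 0, 0, 0], [0, 0.1, 0, 0, 0, 0], [0, 0, 0, 0, 0, 0]],
])

```text
time: 13.2
ee_pos: [0.5867, -0.119, 0.0598]
tcp_rot: [0.072, 0.997, 0.002, -0.001]
ft_force: [-5.3, 11.1, 4.2]
finger_gap: 0.136
finger_force: 28.2
```

Call:
play_rows([
  [[0, 0.15, 0, 0, 0, 0], [0, 0, 0, 0, 0, 0]],
])

```text
time: 13.45
ee_pos: [0.5867, -0.1183, 0.0599]
tcp_rot: [0.074, 0.997, 0.0, -0.002]
ft_force: [-5.9, 1.5, 4.5]
finger_gap: 0.137
finger_force: 28.1
```

Call:
play_rows([
  [[0, 0, 0, 0, 0, 0], [0, 0, 0, 0, 0, 0], [0, 0, 0, 0, 0, 0], [0, 0, 0, 0, 0, 0], [0, 0, -1, 0, 0, 0], [0, 0, -1, 0, 0, 0], [0, 0, -1, 0, 0, 0], [0, 0, -1, 0, 0, 0]],
], claw=-1)

```text
time: 14.45
ee_pos: [0.5883, -0.1191, 0.1608]
tcp_rot: [0.073, 0.997, -0.0, 0.0]
ft_force: [0.1, 0.7, -0.3]
finger_gap: 0.946
finger_force: 0.0
```

Call:
play_rows([
  [[0, 0.9, -0.7, 0, 0, 1], [0, 0, -0.7, 0, 0, 1], [0, 0, -0.8, 0, 0, 1], [0, 0, -0.8, 0, 0, 1], [0, 0, -0.8, 0, 0, 1], [0, 0, -0.5, 0, 0, 1], [0, 0, -0.5, 0, 0, 1], [0, 0, 0, 0, 0, 1]],
])

```text
time: 15.45
ee_pos: [0.592, -0.0968, 0.281]
tcp_rot: [0.474, 0.88, 0.0, 0.001]
ft_force: [-0.8, 0.5, 0.5]
finger_gap: 1.001
finger_force: 0.0
```

Call:
play_rows([
  [[0, 0, 0, 0, 0, 1], [0, 0, 0, 0, 0, 1], [0, 0, 0, 0, 0, 1], [0, 0, 0, 0, 0, 1], [0, 0, 0, 0, 0, 1], [0, 0, 0, 0, 0, 1], [0, 0, 0, 0, 0, 1], [0, 0, 0, 0, 0, 0]],
])

```text
time: 16.45
ee_pos: [0.5916, -0.0966, 0.2799]
tcp_rot: [0.757, 0.654, -0.0, 0.0]
ft_force: [0.2, 0.3, 0.7]
finger_gap: 0.999
finger_force: 0.0
```

Call:
play_rows([
  [[0.8, -0.07, 0, 0, 0, 0], [0.8, -0.07, 0, 0, 0, 0], [0.8, -0.07, 0, 0, 0, 0], [0.8, -0.07, 0, 0, 0, 0], [0.8, -0.07, 0, 0, 0, 0], [0.8, -0.07, 0, 0, 0, 0], [0.8, -0.07, 0, 0, 0, 0], [0, 0, 0, 0, 0, 0]],
])

```text
time: 17.45
ee_pos: [0.6, 0.0457, 0.2798]
tcp_rot: [0.756, 0.655, 0.0, -0.0]
ft_force: [0.6, -0.5, -0.6]
finger_gap: 1.0
finger_force: 0.0
```

Run:
```python
from h import *
import pickle
m,im=snap('wrist','w2.png'); pickle.dump(m,open('w2.pkl','wb'))
s=env.get_state(); print(s['time'],s['ee_pos'],tyaw(s['tcp_rot']),s['q'].round(2))
```

```text
17.5 [0.59994093 0.04421959 0.2798607 ] -8.314028170918906 [-0.33  0.41  0.23  1.86 -0.12  0.89 -0.19]
```

View pics/w2.png

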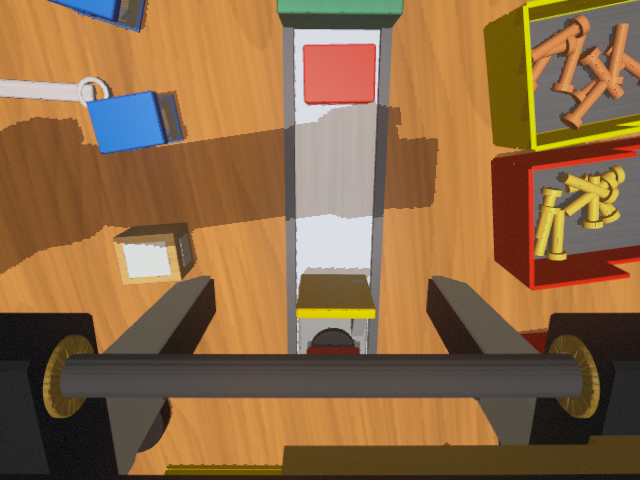

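The wrist view shows the empty's lid at (339,73), with the fence's inner top edge near row 14. The stop has gone right back, with its plate at (336,312). The near blue case is at (127,122) and the carton at (148,258).

```bash
cat >> h.py <<'E'
def rects(m,hsv,items):
    for n,lo,hi,box,z in items:
        k=cv2.inRange(hsv,np.array(lo),np.array(hi)); q=0*k; a,b,c,d=box; q[b:d,a:c]=k[b:d,a:c]
        q=cv2.morphologyEx(q,cv2.MORPH_OPEN,np.ones((3,3)))
        cs=cv2.findContours(q,0,1)[0]
        if not cs: print(n,'none'); continue
        ct=max(cs,key=cv2.contourArea)
        B=cv2.boxPoints(cv2.minAreaRect(ct)); P=onplane(m,B,z); e=P[1:]-P[:-1]
        print(n,B.round(0).tolist(),P.mean(0).round(4),[(round(float(np.hypot(*v[:2])),4),round(float(np.degrees(np.arctan2(v[1],v[0]))),1)) for v in e[:2]])
RED=((0,170,130),(8,255,255)); BLUE=((100,170,120),(122,255,255)); YEL=((22,150,130),(35,255,255))
E
python3 - <<'E'
from h import *
import pickle
m=pickle.load(open('w2.pkl','rb')); im=cv2.imread('pics/w2.png'); hsv=cv2.cvtColor(im,cv2.COLOR_BGR2HSV)
rects(m,hsv,[('empty',*RED,(290,35,390,110),.065),('blue',*BLUE,(80,85,190,160),.055),('plate',*YEL,(290,300,385,325),.1),('lidB2',*BLUE,(40,0,160,35),.055)])
for x in (300,340,380): print(x,[hsv[r,x].tolist() for r in range(8,32,3)])
L=[];Q=[]
for r in list(range(45,100,6))+list(range(220,265,5)):
    k=(hsv[r,:,1]<60); seg=np.where(k[270:400])[0]+270
    L.append((seg.min(),r)); Q.append((seg.max()+1,r))
u=np.array([.989,-.1478])
for n,p in(('L',L),('R',Q)):
    P=onplane(m,p,.02)[:,:2]; c=np.polyfit(P[:,1],P[:,0],1); print(n,np.degrees(np.arctan(c[0])),c[1],np.abs(P[:,0]-np.polyval(c,P[:,1])).max())
print('fence inner',onplane(m,[[340,13.5]],.07),onplane(m,[[340,27]],.01))
E
```

```text
empty none
blue [[87.0, 102.0], [141.0, 90.0], [154.0, 145.0], [99.0, 157.0]] [0.4349 0.1413 0.055 ] [(0.0498, 3.2), (0.0466, -91.3)]
plate [[296.0, 317.0], [296.0, 307.0], [375.0, 309.0], [375.0, 319.0]] [ 0.5998 -0.0439  0.1   ] [(0.0094, 79.7), (0.069, -9.6)]
lidB2 [[53.0, 0.0], [115.0, 0.0], [115.0, 18.0], [53.0, 18.0]] [0.4296 0.2349 0.055 ] [(0.0512, -8.6), (0.0135, -105.4)]
300 [[71, 100, 168], [71, 97, 160], [41, 55, 65], [45, 48, 64], [37, 55, 60], [35, 52, 64], [38, 49, 63], [113, 11, 188]]
340 [[72, 101, 167], [72, 99, 154], [66, 64, 76], [57, 39, 65], [54, 39, 65], [44, 44, 64], [47, 35, 65], [105, 13, 158]]
380 [[71, 100, 169], [71, 98, 166], [63, 75, 88], [45, 48, 64], [40, 50, 61], [46, 43, 65], [44, 42, 66], [30, 28, 64]]
L 8.617526538808608 0.5565462890472427 0.0005179621392537026
R 8.614812004811585 0.6571686210836393 0.0004749288002291463
fence inner [[0.63683258 0.1975193  0.07      ]] [[0.63973762 0.19944535 0.01      ]]
```

Call:
play_rows([
  [[0.9, 0.11, 0, 0, 0, 0.05], [0.9, 0.11, 0, 0, 0, 0], [0.9, 0.11, 0, 0, 0, 0], [0.9, 0.11, 0, 0, 0, 0], [0.89, 0.12, 0, 0, 0, 0], [0, 0, 1, 0, 0, 0], [0, 0, 1, 0, 0, 0], [0, 0, 1, 0, 0, 0]],
])

```text
time: 18.5
ee_pos: [0.6309, 0.1534, 0.2041]
tcp_rot: [0.758, 0.652, 0.0, 0.0]
ft_force: [0.2, -0.6, -0.1]
finger_gap: 0.998
finger_force: 0.0
```

Call:
play_rows([
  [[0, 0, 0.9, 0, 0, 0], [0, 0, 0.9, 0, 0, 0], [0, 0, 0.9, 0, 0, 0], [0, 0, 0.9, 0, 0, 0], [0, 0, 0.9, 0, 0, 0], [0, 0, 0.9, 0, 0, 0], [0, 0, 0.9, 0, 0, 0], [0, 0, 0, 0, 0, 0]],
])

```text
time: 19.5
ee_pos: [0.6299, 0.1529, 0.0458]
tcp_rot: [0.759, 0.652, -0.001, -0.001]
ft_force: [0.3, 0.4, 0.3]
finger_gap: 1.0
finger_force: 0.0
```

Call:
play_rows([
  [[0, 0, 0, 0, 0, 0], [0, 0, 0, 0, 0, 0], [0, 0, 0, 0, 0, 0], [0, 0, 0, 0, 0, 0], [0, 0, 0, 0, 0, 0], [0, 0, 0, 0, 0, 0], [0, 0, 0, 0, 0, 0], [0, 0, 0, 0, 0, 0]],
], claw=-0.31)

```text
time: 20.5
ee_pos: [0.6306, 0.1525, 0.0474]
tcp_rot: [0.759, 0.651, -0.0, 0.0]
ft_force: [-0.2, -0.6, 0.3]
finger_gap: 0.654
finger_force: 0.0
```

Call:
play_rows([
  [[0, 0, 0, 0, 0, 0], [0, 0, 0, 0, 0, 0], [0, 0, 0, 0, 0, 0], [0, 0, 0, 0, 0, 0]],
], claw=-0.3)

```text
time: 21.0
ee_pos: [0.6307, 0.1525, 0.0474]
tcp_rot: [0.759, 0.651, 0.0, 0.0]
ft_force: [-0.4, -0.2, -0.2]
finger_gap: 0.651
finger_force: 0.1
```

Call:
play_rows([
  [[0, 0, 0, 0, 0, 0], [0, 0, 0, 0, 0, 0], [0, 0, 0, 0, 0, 0], [0, 0, 0, 0, 0, 0]],
], claw=-0.29)

```text
time: 21.5
ee_pos: [0.6307, 0.1525, 0.0475]
tcp_rot: [0.759, 0.652, 0.0, 0.0]
ft_force: [0.0, -0.5, 0.1]
finger_gap: 0.648
finger_force: 4.7
```

Call:
play_rows([
  [[0, 0, 0, 0, 0, 0], [0, 0, 0, 0, 0, 0], [0, 0, 0, 0, 0, 0]],
], claw=-0.28)

```text
time: 21.88
ee_pos: [0.6306, 0.1525, 0.0474]
tcp_rot: [0.759, 0.652, -0.0, -0.0]
ft_force: [0.5, 0.2, 0.5]
finger_gap: 0.644
finger_force: 13.1
```

Call:
play_rows([
  [[0, 0, -0.3, 0, 0, 0], [0, 0, -0.7, 0, 0, 0], [0, 0, -1, 0, 0, 0], [0, 0, -1, 0, 0, 0], [0, 0, -1, 0, 0, 0], [0, 0, -1, 0, 0, 0], [0, 0, -0.5, 0, 0, 0], [0, 0, 0, 0, 0, 0]],
])

```text
time: 22.88
ee_pos: [0.631, 0.1526, 0.1862]
tcp_rot: [0.759, 0.651, 0.001, 0.0]
ft_force: [0.2, -0.3, -1.6]
finger_gap: 0.644
finger_force: 13.1
```

Run:
```python
from h import *
s=env.get_state(); print(s['finger_force'],s['ee_pos'])
m,im=snap('side','s2.png'); hsv=cv2.cvtColor(im[:,:,::-1].copy(),cv2.COLOR_BGR2HSV)
m2,im2=snap('scene','sc2.png'); h2=cv2.cvtColor(im2[:,:,::-1].copy(),cv2.COLOR_BGR2HSV)
for z in(.028,.005): rects(m,hsv,[('traySide',*YEL,(315,135,405,200),z)])
rects(m2,h2,[('trayScene',*YEL,(150,300,265,390),.028)])
for n,i,(x0,y0,x1,y1) in(('a',im,(300,120,420,210)),('b',im2,(150,290,270,395))): cv2.imwrite(f'pics/t{n}.png',cv2.resize(i[y0:y1,x0:x1,::-1],None,fx=4,fy=4,interpolation=2))
cv2.imwrite('pics/t.png',np.hstack([cv2.imread('pics/ta.png')[:360,:400],cv2.imread('pics/tb.png')[:360,:400]]))
for P in(m,im),: pass
rects(m,hsv,[('blueS',*BLUE,(300,270,370,325),.055),('blueS2',*BLUE,(300,326,370,390),.055)])
```

```text
13.071276694536209 [0.63103928 0.15262523 0.18621413]
traySide [[322.0, 181.0], [331.0, 138.0], [396.0, 150.0], [387.0, 194.0]] [ 0.4343 -0.3623  0.028 ] [(0.206, -89.2), (0.2098, 170.2)]
traySide [[322.0, 181.0], [331.0, 138.0], [396.0, 150.0], [387.0, 194.0]] [ 0.4354 -0.3898  0.005 ] [(0.2116, -89.2), (0.2155, 170.2)]
trayScene [[158.0, 345.0], [227.0, 297.0], [262.0, 348.0], [193.0, 396.0]] [ 0.4387 -0.3771  0.028 ] [(0.2312, 84.2), (0.2234, -25.4)]
blueS [[323.0, 312.0], [325.0, 295.0], [349.0, 298.0], [348.0, 314.0]] [0.4392 0.1466 0.055 ] [(0.042, -87.3), (0.0547, -179.5)]
blueS2 [[315.0, 355.0], [326.0, 337.0], [349.0, 351.0], [339.0, 369.0]] [0.4331 0.2609 0.055 ] [(0.0468, -110.3), (0.0572, 154.3)]
```

Call:
play_rows([
  [[-0.5, -0.1, 0, 0, 0, 0], [-0.97, -0.2, 0, 0, 0, 0], [-0.97, -0.2, 0, 0, 0, 0], [-0.97, -0.2, 0, 0, 0, 0], [-0.97, -0.2, 0, 0, 0, 0], [-0.97, -0.2, 0, 0, 0, 0], [-0.97, -0.2, 0, 0, 0, 0], [-0.97, -0.2, 0, 0, 0, 0]],
])

```text
time: 23.98
ee_pos: [0.5654, -0.0237, 0.185]
tcp_rot: [0.759, 0.651, 0.0, 0.0]
ft_force: [0.8, -0.9, -0.0]
finger_gap: 0.647
finger_force: 13.1
```

Call:
play_rows([
  [[-0.97, -0.2, 0, 0, 0, 0], [-0.97, -0.2, 0, 0, 0, 0], [-0.97, -0.2, 0, 0, 0, 0], [-0.97, -0.2, 0, 0, 0, 0], [-0.97, -0.2, 0, 0, 0, 0], [-0.97, -0.2, 0, 0, 0, 0], [-0.97, -0.2, 0, 0, 0, 0], [-0.97, -0.2, 0, 0, 0, 0]],
])

```text
time: 24.98
ee_pos: [0.4963, -0.2092, 0.1851]
tcp_rot: [0.759, 0.651, 0.0, 0.0]
ft_force: [0.4, -1.0, -0.4]
finger_gap: 0.644
finger_force: 13.1
```

Call:
play_rows([
  [[-0.97, -0.2, 0, 0, 0, 0], [-0.97, -0.2, 0, 0, 0, 0], [-0.97, -0.2, 0, 0, 0, 0], [-0.97, -0.2, 0, 0, 0, 0], [-0.97, -0.2, 0, 0, 0, 0], [-0.97, -0.2, 0, 0, 0, 0], [-0.97, -0.2, 0, 0, 0, 0], [-0.2, -0.2, 0, 0, 0, 0]],
])

```text
time: 25.98
ee_pos: [0.4298, -0.3762, 0.185]
tcp_rot: [0.759, 0.651, -0.0, 0.0]
ft_force: [-0.4, 0.8, -0.6]
finger_gap: 0.647
finger_force: 13.1
```

Call:
play_rows([
  [[0, 0, 0.5, 0, 0, 0], [0, 0, 0.8, 0, 0, 0], [0, 0, 0.8, 0, 0, 0], [0, 0, 0.8, 0, 0, 0], [0, 0, 0.8, 0, 0, 0], [0, 0, 0.8, 0, 0, 0], [0, 0, 0.4, 0, 0, 0], [0, 0, 0, 0, 0, 0]],
])

```text
time: 26.98
ee_pos: [0.4312, -0.3735, 0.0616]
tcp_rot: [0.758, 0.652, -0.0, -0.001]
ft_force: [0.1, -0.0, -1.2]
finger_gap: 0.65
finger_force: 13.1
```

Run:
```python
from h import *
s=env.get_state(); print(s['finger_force'],s['ee_pos'],tyaw(s['tcp_rot']),s['q'].round(2))
m,im=snap('scene'); a=im[280:410,140:290,::-1]; m,im=snap('side'); b=im[110:240,290:440,::-1]
cv2.imwrite('pics/p3.png',cv2.resize(np.hstack([a,b]),None,fx=2.6,fy=2.6,interpolation=2))
```

```text
13.073342442512512 [ 0.43115216 -0.37352991  0.06164949] -8.644137926562607 [ 0.55  0.67  0.1   2.09 -0.16  0.39  0.62]
```

View pics/p3.png

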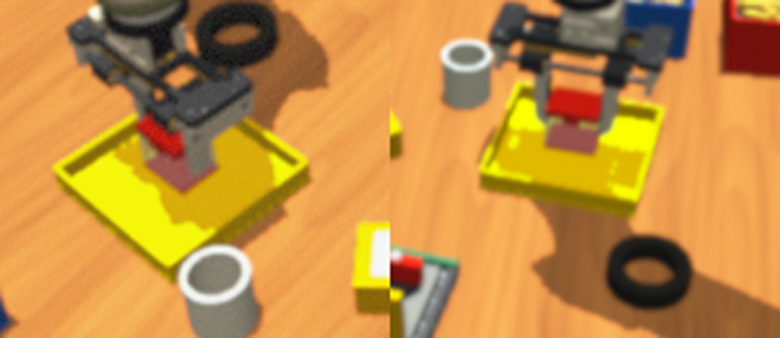

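The case hangs inside the tray in both views, scene at (175,160) and side at (573,130). I'll check how well it is centred before lowering.

Run:
```python
from h import *
print(onplane(env.camera_model('scene'),[[161.2,345.4],[258,341.5],[205.4,383.8]],.028).round(3))
f=lambda p:[290+(p[0]-390)/2.6,110+p[1]/2.6]
print(onplane(env.camera_model('side'),[f(p) for p in((515,85),(665,105),(633,205-12),(482,180-12))],.028).round(3))
```

```text
[[ 0.339 -0.449  0.028]
 [ 0.533 -0.307  0.028]
 [ 0.516 -0.476  0.028]]
[[ 0.508 -0.457  0.028]
 [ 0.327 -0.444  0.028]
 [ 0.357 -0.285  0.028]
 [ 0.526 -0.303  0.028]]
```

Call:
play_rows([
  [[0, 0, 0.25, 0, 0, 0], [0, 0, 0.25, 0, 0, 0], [0, 0, 0.2, 0, 0, 0], [0, 0, 0, 0, 0, 0], [0, 0, 0, 0, 0, 0]],
])

```text
time: 27.7
ee_pos: [0.4312, -0.3745, 0.0449]
tcp_rot: [0.759, 0.651, 0.0, 0.0]
ft_force: [-0.7, 0.8, -0.9]
finger_gap: 0.644
finger_force: 13.1
```

Call:
play_rows([
  [[0, 0, 0.1, 0, 0, 0], [0, 0, 0, 0, 0, 0], [0, 0, 0, 0, 0, 0]],
])

```text
time: 28.08
ee_pos: [0.4312, -0.3744, 0.0425]
tcp_rot: [0.759, 0.651, 0.0, 0.0]
ft_force: [0.1, 0.6, -0.8]
finger_gap: 0.641
finger_force: 13.0
```

Call:
play_rows([
  [[0, 0, 0, 0, 0, 0], [0, 0, 0, 0, 0, 0], [0, 0, 0, 0, 0, 0], [0, 0, -0.3, 0, 0, 0], [0, 0, -0.8, 0, 0, 0], [0, 0, -1, 0, 0, 0], [0, 0, -1, 0, 0, 0], [0, 0, -1, 0, 0, 0]],
], claw=-0.6)

```text
time: 29.08
ee_pos: [0.4312, -0.3744, 0.1463]
tcp_rot: [0.759, 0.651, 0.0, 0.0]
ft_force: [0.2, 0.3, 0.1]
finger_gap: 0.801
finger_force: 0.0
```

Call:
play_rows([
  [[0.3, 0, -1, 0, 0, 0], [0.8, -0.1, -1, 0, 0, 0], [1, -0.1, -1, 0, 0, 0], [1, -0.1, -1, 0, 0, 0], [1, -0.1, -1, 0, 0, 0], [1, -0.1, -0.3, 0, 0, 0], [1, -0.1, 0, 0, 0, 0], [1, -0.1, 0, 0, 0, 0]],
], claw=-1)

```text
time: 30.08
ee_pos: [0.4405, -0.1955, 0.2782]
tcp_rot: [0.759, 0.651, 0.0, 0.0]
ft_force: [0.3, 0.9, 0.5]
finger_gap: 1.001
finger_force: 0.0
```

Call:
play_rows([
  [[1, -0.12, 0, 0, 0, 0], [1, -0.12, 0, 0, 0, 0], [1, -0.12, 0, 0, 0, 0], [1, -0.12, 0, 0, 0, 0], [1, -0.12, 0, 0, 0, 0], [1, -0.12, 0, 0, 0, 0], [1, -0.12, 0, 0, 0, 0], [1, -0.12, 0, 0, 0, 0]],
])

```text
time: 31.08
ee_pos: [0.447, 0.0057, 0.278]
tcp_rot: [0.759, 0.651, 0.0, 0.0]
ft_force: [0.2, 0.0, -1.2]
finger_gap: 0.997
finger_force: 0.0
```

Call:
play_rows([
  [[1, -0.12, 0, 0, 0, 0], [1, -0.12, 0, 0, 0, 0], [1, -0.12, 0, 0, 0, 0], [0.8, -0.12, 0, 0, 0, 0], [0, 0, 0, 0, 0, 0]],
])

```text
time: 31.7
ee_pos: [0.4496, 0.1017, 0.2778]
tcp_rot: [0.758, 0.652, 0.0, 0.0]
ft_force: [-0.3, -0.5, 0.3]
finger_gap: 0.998
finger_force: 0.0
```

Run:
```python
from h import *
import pickle
m,im=snap('wrist','w4.png'); pickle.dump(m,open('w4.pkl','wb'))
s=env.get_state(); print(s['time'],s['ee_pos'],tyaw(s['tcp_rot']),s['q'].round(2))
```

```text
31.75 [0.44952734 0.10058311 0.27768467] -8.630230681848113 [-0.36  0.23  0.03  2.14 -0.01  0.78 -0.48]
```

View pics/w4.png

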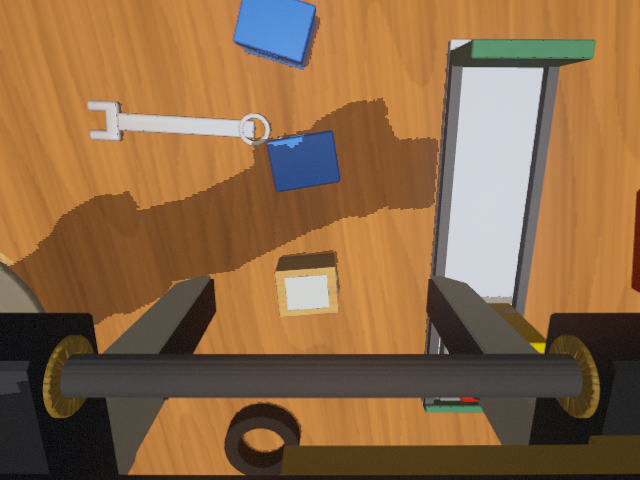

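The wrist view shows the near case at (303,160), partly in shadow, and the far case at (276,28). The wrench ring at (255,128) is close by but clear of the finger, the carton is at (307,290), and the fence and empty channel are visible.

Run:
```python
from h import *
import pickle
m=pickle.load(open('w4.pkl','rb')); im=cv2.imread('pics/w4.png'); hsv=cv2.cvtColor(im,cv2.COLOR_BGR2HSV)
B=((98,130,70),(125,255,255))
rects(m,hsv,[('near',*B,(255,120,350,200),.055),('far',*B,(220,0,330,75),.055)])
```

```text
near [[267.0, 140.0], [332.0, 130.0], [340.0, 181.0], [275.0, 192.0]] [0.4397 0.1424 0.055 ] [(0.0578, 0.7), (0.0457, -88.4)]
far [[231.0, 45.0], [245.0, -13.0], [316.0, 5.0], [302.0, 63.0]] [0.4329 0.2553 0.055 ] [(0.046, 63.4), (0.0588, -21.3)]
```

Call:
play_rows([
  [[0, 0, 0, 0, 0, -0.81], [0, 0, 0, 0, 0, -0.81], [0.84, -0.18, 0, 0, 0, 0], [0.84, -0.18, 0, 0, 0, 0], [0, 0, 0.9, 0, 0, 0], [0, 0, 0.9, 0, 0, 0], [0, 0, 0.9, 0, 0, 0], [0, 0, 0.9, 0, 0, 0]],
])

```text
time: 32.75
ee_pos: [0.4402, 0.1411, 0.1871]
tcp_rot: [0.701, 0.713, 0.0, 0.0]
ft_force: [0.9, 0.5, 0.5]
finger_gap: 0.999
finger_force: 0.0
```

Call:
play_rows([
  [[0, 0, 0.9, 0, 0, 0], [0, 0, 0.9, 0, 0, 0], [0, 0, 0.9, 0, 0, 0], [0, 0, 0.9, 0, 0, 0], [0, 0, 0.9, 0, 0, 0], [0, 0, 0.9, 0, 0, 0], [0, 0, 0.63, 0, 0, 0], [0, 0, 0, 0, 0, 0]],
])

```text
time: 33.75
ee_pos: [0.4398, 0.1412, 0.0361]
tcp_rot: [0.701, 0.713, -0.001, -0.0]
ft_force: [-0.1, -0.4, 0.1]
finger_gap: 0.998
finger_force: 0.0
```

Call:
play_rows([
  [[0, 0, 0, 0, 0, 0], [0, 0, 0, 0, 0, 0], [0, 0, 0, 0, 0, 0], [0, 0, 0, 0, 0, 0], [0, 0, 0, 0, 0, 0], [0, 0, 0, 0, 0, 0], [0, 0, 0, 0, 0, 0], [0, 0, 0, 0, 0, 0]],
], claw=-0.31)

```text
time: 34.75
ee_pos: [0.44, 0.1425, 0.0366]
tcp_rot: [0.701, 0.713, -0.0, 0.0]
ft_force: [0.1, -0.8, -0.5]
finger_gap: 0.653
finger_force: 0.0
```

Call:
play_rows([
  [[0, 0, 0, 0, 0, 0], [0, 0, 0, 0, 0, 0], [0, 0, 0, 0, 0, 0]],
], claw=-0.295)

```text
time: 35.12
ee_pos: [0.44, 0.1425, 0.0367]
tcp_rot: [0.701, 0.713, -0.0, 0.0]
ft_force: [0.5, -0.4, -0.5]
finger_gap: 0.65
finger_force: 0.0
```

Call:
play_rows([
  [[0, 0, 0, 0, 0, 0], [0, 0, 0, 0, 0, 0], [0, 0, 0, 0, 0, 0]],
], claw=-0.285)

```text
time: 35.5
ee_pos: [0.44, 0.1425, 0.0367]
tcp_rot: [0.701, 0.713, 0.0, 0.0]
ft_force: [-0.7, -0.4, -1.2]
finger_gap: 0.649
finger_force: 5.8
```

Run:
```python
from h import *
s=env.get_state(); print(s['ee_pos'],tyaw(s['tcp_rot']),s['finger_force'],s['finger_gap'])
m,im=snap('side'); hsv=cv2.cvtColor(im[:,:,::-1].copy(),cv2.COLOR_BGR2HSV)
rects(m,hsv,[('far',(98,130,70),(125,255,255),(300,326,370,390),.055)])
```

```text
[0.44002307 0.14252853 0.0366911 ] 1.025977438155126 5.767782032489777 0.6486325866243002
far [[314.0, 356.0], [324.0, 336.0], [350.0, 350.0], [340.0, 369.0]] [0.4336 0.2606 0.055 ] [(0.0485, -106.0), (0.0617, 159.0)]
```

Call:
play_rows([
  [[0, 0, 0, 0, 0, 0], [0, 0, 0, 0, 0, 0], [0, 0, 0, 0, 0, 0]],
], claw=-0.277)

```text
time: 35.92
ee_pos: [0.44, 0.1425, 0.0367]
tcp_rot: [0.701, 0.713, 0.0, 0.0]
ft_force: [-0.0, -0.1, -0.7]
finger_gap: 0.643
finger_force: 13.2
```

Call:
play_rows([
  [[0, 0, -0.3, 0, 0, 0], [0, 0, -0.7, 0, 0, 0], [0, 0, -1, 0, 0, 0], [0, 0, -1, 0, 0, 0], [0, 0, -1, 0, 0, 0], [0, 0, -0.5, 0, 0, 0], [0, 0, 0, 0, 0, 0.8], [0, 0, 0, 0, 0, 0.8]],
])

```text
time: 36.92
ee_pos: [0.4398, 0.1424, 0.1493]
tcp_rot: [0.759, 0.651, 0.0, -0.0]
ft_force: [0.2, -0.2, -2.1]
finger_gap: 0.644
finger_force: 13.2
```

Call:
play_rows([
  [[0.15, 0.5, 0, 0, 0, 0], [0.33, 1, 0, 0, 0, 0], [0.33, 1, 0, 0, 0, 0], [0.33, 1, 0, 0, 0, 0], [0.33, 1, 0, 0, 0, 0], [0.33, 1, 0, 0, 0, 0], [0.33, 1, 0, 0, 0, 0], [0.22, 0.95, 0, 0, 0, 0]],
])

```text
time: 37.92
ee_pos: [0.6344, 0.1731, 0.1486]
tcp_rot: [0.757, 0.653, -0.0, -0.0]
ft_force: [0.1, -0.5, -1.5]
finger_gap: 0.643
finger_force: 13.2
```

Run:
```python
from h import *
m,im=snap('wrist','w5.png')
s=env.get_state(); print(s['finger_force']); go([.6330,.1726,.0485],-8.62)
hsv=cv2.cvtColor(im[:,:,::-1].copy(),cv2.COLOR_BGR2HSV)
rects(m,hsv,[('held',(98,130,70),(125,255,255),(100,0,540,400),s['ee_pos'][2]+.0183)])
```

```text
13.26022669672966
rot 0.02 units(tool z)  shift [-0.05 -0.18  4.01]  yaw -8.5->-8.6 from [0.6377 0.1731 0.1488]
held [[234.0, 353.0], [234.0, 264.0], [407.0, 264.0], [407.0, 353.0]] [0.6358 0.1836 0.1671] [(0.0337, 78.3), (0.0578, -8.4)]
```

View pics/w5.png

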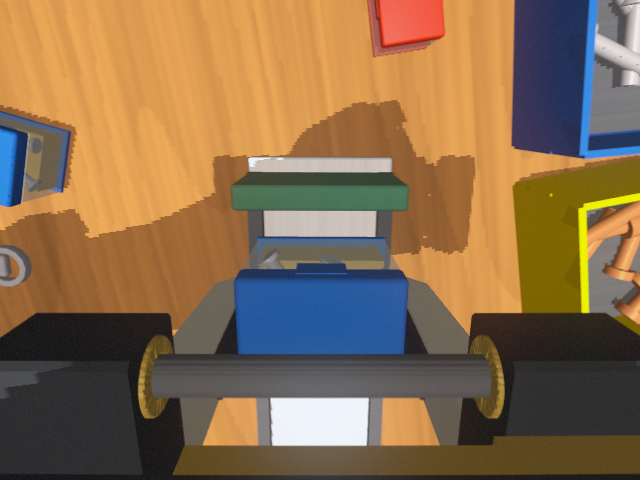

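The case hangs level and square, lid at (320,310), with its front edge short of the fence at (320,195). Lowering it.

Call:
play_rows([
  [[-0.09, -0.18, 0, 0, 0, 0.02], [0, 0, 0.5, 0, 0, 0], [0, 0, 0.8, 0, 0, 0], [0, 0, 0.8, 0, 0, 0], [0, 0, 0.8, 0, 0, 0], [0, 0, 0.6, 0, 0, 0], [0, 0, 0.3, 0, 0, 0], [0, 0, 0, 0, 0, 0]],
])

```text
time: 38.98
ee_pos: [0.628, 0.1713, 0.0536]
tcp_rot: [0.759, 0.652, -0.0, -0.0]
ft_force: [1.3, 1.1, -1.7]
finger_gap: 0.644
finger_force: 13.2
```

Call:
play_rows([
  [[0, 0, 0.2, 0, 0, 0], [0, 0, 0, 0, 0, 0], [0, 0, 0, 0, 0, 0]],
])

```text
time: 39.35
ee_pos: [0.6283, 0.1714, 0.0495]
tcp_rot: [0.759, 0.651, 0.0, 0.0]
ft_force: [0.3, 0.9, -2.9]
finger_gap: 0.644
finger_force: 13.2
```

Call:
play_rows([
  [[0, 0.18, 0, 0, 0, 0], [0, 0, 0.1, 0, 0, 0], [0, 0, 0, 0, 0, 0], [0, 0, 0, 0, 0, 0]],
])

```text
time: 39.85
ee_pos: [0.6328, 0.1707, 0.0468]
tcp_rot: [0.759, 0.651, 0.0, 0.0]
ft_force: [1.3, 0.1, -0.8]
finger_gap: 0.641
finger_force: 13.2
```

Call:
play_rows([
  [[0, 0, 0, 0, 0, 0], [0, 0, 0, 0, 0, 0], [0, 0, 0, 0, 0, 0], [0, 0, -0.3, 0, 0, 0], [0, 0, -0.8, 0, 0, 0], [0, 0, -1, 0, 0, 0], [0, 0, -1, 0, 0, 0], [0, 0, -1, 0, 0, 0]],
], claw=-0.6)

```text
time: 40.85
ee_pos: [0.6328, 0.1706, 0.1517]
tcp_rot: [0.759, 0.651, 0.001, 0.0]
ft_force: [-0.7, -0.4, 0.5]
finger_gap: 0.803
finger_force: 0.0
```

Call:
play_rows([
  [[0, -0.4, -1, 0, 0, 0], [0, -1, -1, 0, 0, 0], [0, -1, -1, 0, 0, 0], [0, -1, -1, 0, 0, 0], [0, -1, 0, 0, 0, 0], [0, -1, 0, 0, 0, 0], [0, -1, 0, 0, 0, 0], [0, -1, 0, 0, 0, 0]],
], claw=-1)

```text
time: 41.85
ee_pos: [0.4489, 0.1986, 0.2507]
tcp_rot: [0.759, 0.651, 0.001, 0.0]
ft_force: [-1.0, 0.7, 0.6]
finger_gap: 1.002
finger_force: 0.0
```

Call:
play_rows([
  [[0, 0, 0, 0, 0, 0], [0, 0, 0, 0, 0, 0]],
])

```text
time: 42.1
ee_pos: [0.4507, 0.1987, 0.2502]
tcp_rot: [0.759, 0.651, 0.001, 0.0]
ft_force: [-0.1, -0.2, 0.0]
finger_gap: 0.998
finger_force: 0.0
```

Run:
```python
from h import *
m,im=snap('wrist','w6.png')
s=env.get_state(); print(s['ee_pos'],tyaw(s['tcp_rot']))
hsv=cv2.cvtColor(im[:,:,::-1].copy(),cv2.COLOR_BGR2HSV)
B=((98,130,70),(125,255,255))
rects(m,hsv,[('far',*B,(200,0,400,300),.055),('placed',*B,(430,0,639,300),.065)])
```

```text
[0.45078624 0.19854012 0.24988147] -8.7259787196623
far [[246.0, 160.0], [261.0, 106.0], [332.0, 126.0], [316.0, 181.0]] [0.4332 0.2575 0.055 ] [(0.0455, 62.5), (0.0585, -24.4)]
placed [[503.0, 185.0], [579.0, 185.0], [579.0, 239.0], [503.0, 239.0]] [0.6321 0.1712 0.065 ] [(0.0626, -8.6), (0.0467, -89.2)]
```

View pics/w6.png

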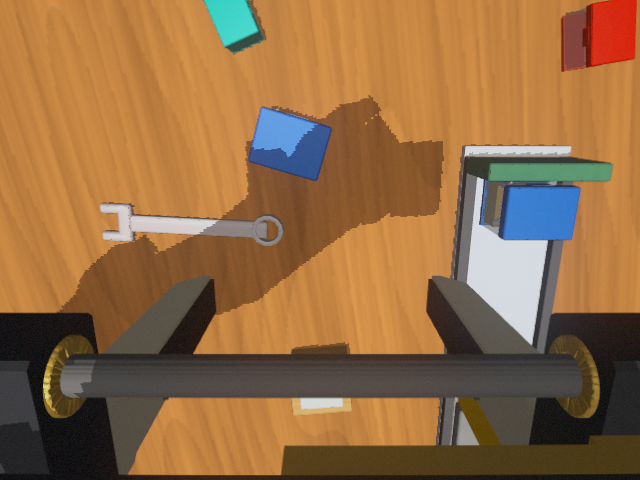

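The wrist view shows the placed case at (541,212), square in front of the fence, and the far case at (290,143), turned about -26°.

Call:
play_rows([
  [[0, 0, 0, 0, 0, 0.96], [0, 0, 0, 0, 0, 0.96], [0, 0, 0, 0, 0, 0.96], [0.9, -0.83, 0, 0, 0, 0], [0.91, -0.84, 0, 0, 0, 0], [0, 0, 0.9, 0, 0, 0], [0, 0, 0.9, 0, 0, 0], [0, 0, 0.9, 0, 0, 0]],
])

```text
time: 43.15
ee_pos: [0.433, 0.2576, 0.181]
tcp_rot: [0.848, 0.53, 0.0, 0.0]
ft_force: [-0.3, 0.4, 0.0]
finger_gap: 0.997
finger_force: 0.0
```

Call:
play_rows([
  [[0, 0, 0.9, 0, 0, 0], [0, 0, 0.9, 0, 0, 0], [0, 0, 0.9, 0, 0, 0], [0, 0, 0.9, 0, 0, 0], [0, 0, 0.9, 0, 0, 0], [0, 0, 0.9, 0, 0, 0], [0, 0, 0.43, 0, 0, 0], [0, 0, 0, 0, 0, 0]],
])

```text
time: 44.15
ee_pos: [0.4323, 0.2573, 0.0353]
tcp_rot: [0.848, 0.53, -0.001, 0.0]
ft_force: [0.2, 0.6, -0.1]
finger_gap: 0.998
finger_force: 0.0
```

Call:
play_rows([
  [[0, 0, 0, 0, 0, 0], [0, 0, 0, 0, 0, 0], [0, 0, 0, 0, 0, 0], [0, 0, 0, 0, 0, 0], [0, 0, 0, 0, 0, 0], [0, 0, 0, 0, 0, 0], [0, 0, 0, 0, 0, 0], [0, 0, 0, 0, 0, 0]],
], claw=-0.31)

```text
time: 45.15
ee_pos: [0.4322, 0.2576, 0.0359]
tcp_rot: [0.848, 0.53, 0.0, 0.0]
ft_force: [3.0, -1.4, 3.3]
finger_gap: 0.657
finger_force: 1.4
```

Call:
play_rows([
  [[0, 0, 0, 0, 0, 0], [0, 0, 0, 0, 0, 0], [0, 0, 0, 0, 0, 0]],
], claw=-0.295)

```text
time: 45.52
ee_pos: [0.432, 0.2576, 0.0359]
tcp_rot: [0.848, 0.53, 0.0, 0.0]
ft_force: [2.5, -1.1, 2.0]
finger_gap: 0.645
finger_force: 1.4
```

Call:
play_rows([
  [[0, 0, 0, 0, 0, 0], [0, 0, 0, 0, 0, 0], [0, 0, 0, 0, 0, 0]],
], claw=-0.285)

```text
time: 45.9
ee_pos: [0.432, 0.2575, 0.0359]
tcp_rot: [0.848, 0.53, -0.0, 0.0]
ft_force: [2.7, -2.4, 2.4]
finger_gap: 0.646
finger_force: 5.6
```

Call:
play_rows([
  [[0, 0, 0, 0, 0, 0], [0, 0, 0, 0, 0, 0], [0, 0, 0, 0, 0, 0]],
], claw=-0.277)

```text
time: 46.28
ee_pos: [0.432, 0.2575, 0.0359]
tcp_rot: [0.848, 0.53, 0.0, 0.0]
ft_force: [2.6, -1.2, 2.9]
finger_gap: 0.647
finger_force: 13.2
```

Run:
```python
from h import *
s=env.get_state(); print(tyaw(s['tcp_rot']));go([.625,.1195,.15],-8.62)
```

```text
-25.973305900805006
rot -2.89 units(tool z)  shift [-4.3   8.46 -4.56]  yaw -26.0->-8.6 from [0.432  0.2575 0.0359]
```

Call:
play_rows([
  [[0, 0, -0.3, 0, 0, 0], [0, 0, -0.7, 0, 0, 0], [0, 0, -1, 0, 0, 0], [0, 0, -1, 0, 0, 0], [0, 0, -1, 0, 0, 0], [0, 0, -0.56, 0, 0, -0.9], [0, 0, 0, 0, 0, -1], [0, 0, 0, 0, 0, -0.99]],
])

```text
time: 47.28
ee_pos: [0.431, 0.2575, 0.1504]
tcp_rot: [0.757, 0.654, -0.0, -0.0]
ft_force: [0.6, 0.4, -2.1]
finger_gap: 0.645
finger_force: 13.2
```

Call:
play_rows([
  [[-0.3, 0.6, 0, 0, 0, 0], [-0.5, 1, 0, 0, 0, 0], [-0.5, 1, 0, 0, 0, 0], [-0.5, 1, 0, 0, 0, 0], [-0.5, 1, 0, 0, 0, 0], [-0.5, 1, 0, 0, 0, 0], [-0.5, 1, 0, 0, 0, 0], [-0.5, 1, 0, 0, 0, 0]],
])

```text
time: 48.28
ee_pos: [0.6064, 0.1333, 0.1497]
tcp_rot: [0.759, 0.651, -0.001, -0.0]
ft_force: [-0.4, 0.4, -2.0]
finger_gap: 0.647
finger_force: 13.2
```

Call:
play_rows([
  [[-0.5, 0.86, 0, 0, 0, 0], [0, 0, 0, 0, 0, 0], [0, 0, 0, 0, 0, 0], [0, 0, 0, 0, 0, 0]],
])

```text
time: 48.78
ee_pos: [0.6243, 0.1203, 0.1499]
tcp_rot: [0.758, 0.652, -0.0, -0.0]
ft_force: [0.8, -0.0, -2.0]
finger_gap: 0.642
finger_force: 13.2
```

Run:
```python
from h import *
m,im=snap('wrist','w7.png')
s=env.get_state(); print(s['finger_force']); go([.625,.1195,.0475],-8.62)
hsv=cv2.cvtColor(im[:,:,::-1].copy(),cv2.COLOR_BGR2HSV)
q=cv2.inRange(hsv,(98,130,70),(125,255,255))
for x in(270,300,320,345,370): print(x,np.where(np.diff(q[100:420,x].astype(int))!=0)[0]+101)
print(onplane(m,[[280,v] for v in range(230,290,10)],s['ee_pos'][2]+.0191).round(4)[:,:2].tolist())
cv2.imwrite('pics/w7c.png',im[60:400,140:500,::-1])
```

```text
13.173930197954178
rot 0.01 units(tool z)  shift [-0.03  0.03  4.1 ]  yaw -8.6->-8.6 from [0.6243 0.1203 0.15  ]
270 [123 170 235 238 268 354]
300 [122 203 235 238 262 354]
320 [122 203 236 238 262 354]
345 [123 204 235 238 266 354]
370 [123 204 235 237 267 268 269 354]
[[0.6169, 0.1612], [0.6163, 0.1579], [0.6157, 0.1545], [0.6151, 0.1511], [0.6145, 0.1476], [0.6139, 0.1441]]
```

View pics/w7c.png

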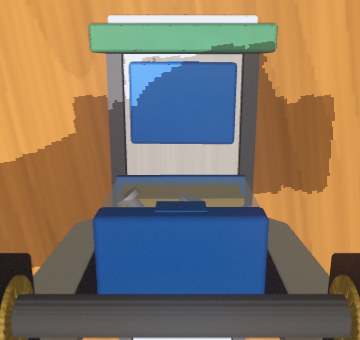

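The held case's lid is at (180,250) in the crop, level and square, with a clear gap to the placed case at (183,103). Lowering it.

Call:
play_rows([
  [[0, 0, 0.5, 0, 0, 0], [0, 0, 0.8, 0, 0, 0], [0, 0, 0.8, 0, 0, 0], [0, 0, 0.8, 0, 0, 0], [0, 0, 0.7, 0, 0, 0], [0, 0, 0.5, 0, 0, 0], [0, 0, 0, 0, 0, 0], [0, 0, 0, 0, 0, 0]],
])

```text
time: 49.82
ee_pos: [0.6252, 0.1195, 0.0478]
tcp_rot: [0.758, 0.652, 0.0, 0.0]
ft_force: [-0.1, -0.5, -2.1]
finger_gap: 0.645
finger_force: 13.2
```

Call:
play_rows([
  [[0, 0, 0.05, 0, 0, 0], [0, 0, 0, 0, 0, 0]],
])

```text
time: 50.08
ee_pos: [0.6251, 0.1195, 0.0465]
tcp_rot: [0.758, 0.652, 0.0, 0.0]
ft_force: [-0.4, 0.1, -2.1]
finger_gap: 0.649
finger_force: 13.2
```

Call:
play_rows([
  [[0, 0, 0.03, 0, 0, 0], [0, 0, 0, 0, 0, 0]],
])

```text
time: 50.32
ee_pos: [0.625, 0.1195, 0.0455]
tcp_rot: [0.758, 0.652, 0.0, 0.0]
ft_force: [0.1, 0.4, -2.3]
finger_gap: 0.647
finger_force: 13.2
```

Call:
play_rows([
  [[0, 0, 0, 0, 0, 0], [0, 0, 0, 0, 0, 0], [0, 0, 0, 0, 0, 0], [0, 0, -0.3, 0, 0, 0], [0, 0, -0.8, 0, 0, 0], [0, 0, -1, 0, 0, 0], [0, 0, -1, 0, 0, 0], [0, 0, -1, 0, 0, 0]],
], claw=-0.6)

```text
time: 51.32
ee_pos: [0.6252, 0.1195, 0.1504]
tcp_rot: [0.758, 0.652, 0.001, 0.0]
ft_force: [0.0, 0.6, 0.3]
finger_gap: 0.801
finger_force: 0.0
```

Call:
play_rows([
  [[-0.5, 0, -1, 0, 0, 0], [-1, 0, -1, 0, 0, 0], [-1, 0, 0, 0, 0, 0], [-1, 0, 0, 0, 0, 0], [-1, 0, 0, 0, 0, 0], [-1, 0, 0, 0, 0, 0], [-1, 0, 0, 0, 0, 0], [-1, 0, 0, 0, 0, 0]],
], claw=-1)

```text
time: 52.32
ee_pos: [0.5968, -0.0667, 0.1996]
tcp_rot: [0.758, 0.652, 0.001, 0.001]
ft_force: [0.3, -0.6, 0.7]
finger_gap: 0.999
finger_force: 0.0
```

Call:
play_rows([
  [[-1, 0, 0, 0, 0, 0], [-1, 0, 0, 0, 0, 0], [0, 0, 0, 0, 0, -1], [0, 0, 0, 0, 0, -1], [0, 0, 0, 0, 0, -1], [0, 0, 0, 0, 0, -1], [0, 0, 0, 0, 0, -1], [0, 0, 0, 0, 0, -1]],
])

```text
time: 53.32
ee_pos: [0.5894, -0.1155, 0.1996]
tcp_rot: [0.518, 0.855, 0.0, 0.001]
ft_force: [-0.2, -0.7, 0.1]
finger_gap: 0.996
finger_force: 0.0
```

Call:
play_rows([
  [[0, 0, 0, 0, 0, -1], [0, 0, 0, 0, 0, -1], [0, 0, 0, 0, 0, -1], [0, 0, 0, 0, 0, -1], [0, 0, 0, 0, 0, -1], [0, 0, 0, 0, 0, -1], [0, 0, 0, 0, 0, -1], [0, 0, 0, 0, 0, -1]],
])

```text
time: 54.32
ee_pos: [0.5894, -0.1156, 0.1995]
tcp_rot: [0.126, 0.992, -0.001, 0.001]
ft_force: [-0.6, 0.2, 0.4]
finger_gap: 1.001
finger_force: 0.0
```

Call:
play_rows([
  [[0, 0, 0, 0, 0, -1], [0, 0, 0, 0, 0, 0], [0, 0, 0, 0, 0, 0]],
])

```text
time: 54.7
ee_pos: [0.5894, -0.1155, 0.1987]
tcp_rot: [0.077, 0.997, -0.0, 0.0]
ft_force: [-0.5, -0.7, 0.3]
finger_gap: 1.002
finger_force: 0.0
```

Run:
```python
from h import *
s=env.get_state(); print(s['time'],s['q'].round(2)); go([.589,-.1181,.06],81.4)
m,im=snap('side','s8.png'); a=im[190:400,190:400,::-1]; m2,i2=snap('wrist')
cv2.imwrite('pics/p8.png',np.hstack([cv2.resize(a,(400,400),interpolation=2),cv2.resize(i2[:,80:560,::-1],(400,400))]))
hsv=cv2.cvtColor(im[:,:,::-1].copy(),cv2.COLOR_BGR2HSV); h2=cv2.cvtColor(i2[:,:,::-1].copy(),cv2.COLOR_BGR2HSV)
rects(m2,h2,[('knob',(0,140,80),(10,255,255),(200,0,450,330),.068)])
```

```text
54.7 [ 0.45  0.54 -0.52  1.91  0.37  0.79  1.15]
rot -0.03 units(tool z)  shift [-0.   -0.11  5.55]  yaw 81.2->81.4 from [ 0.5894 -0.1155  0.1987]
knob [[307.0, 184.0], [325.0, 184.0], [325.0, 224.0], [307.0, 224.0]] [ 0.571  -0.1159  0.068 ] [(0.0123, 81.3), (0.0281, -8.6)]
```

View pics/p8.png

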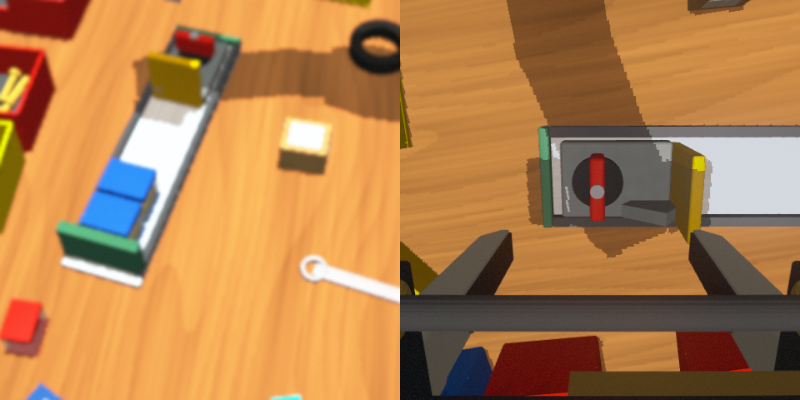

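The side view shows both cases standing in the rack at (112,190), the stop right back and the bench otherwise unchanged. The wrist view shows the knob bar across the rack, centred at (597,190).

Call:
play_rows([
  [[0, -0.11, 0, 0, 0, -0.03], [0, 0, 0.9, 0, 0, 0], [0, 0, 0.9, 0, 0, 0], [0, 0, 0.9, 0, 0, 0], [0, 0, 0.9, 0, 0, 0], [0, 0, 0.9, 0, 0, 0], [0, 0, 0.9, 0, 0, 0], [0, 0, 0.15, 0, 0, 0]],
])

```text
time: 55.8
ee_pos: [0.5882, -0.118, 0.0579]
tcp_rot: [0.074, 0.997, -0.0, -0.001]
ft_force: [0.6, -0.9, 0.7]
finger_gap: 1.001
finger_force: 0.0
```

Call:
play_rows([
  [[0, 0, 0, 0, 0, 0], [0, 0, 0, 0, 0, 0], [0, 0, 0, 0, 0, 0], [0, 0, 0, 0, 0, 0], [0, 0, 0, 0, 0, 0], [0, 0, 0, 0, 0, 0], [0, 0, 0, 0, 0, 0], [0, 0, 0, 0, 0, 0]],
], claw=0.65)

```text
time: 56.8
ee_pos: [0.5889, -0.118, 0.0591]
tcp_rot: [0.074, 0.997, -0.0, -0.0]
ft_force: [0.2, -0.3, 1.1]
finger_gap: 0.202
finger_force: 0.0
```

Call:
play_rows([
  [[0, 0, 0, 0, 0, 0], [0, 0, 0, 0, 0, 0], [0, 0, 0, 0, 0, 0], [0, 0, 0, 0, 0, 0], [0, 0, 0, 0, 0, 0], [0, 0, 0, 0, 0, 0]],
], claw=0.75)

```text
time: 57.55
ee_pos: [0.5889, -0.1181, 0.0592]
tcp_rot: [0.074, 0.997, -0.0, -0.0]
ft_force: [0.6, -1.0, -0.4]
finger_gap: 0.141
finger_force: 28.1
```

Call:
play_rows([
  [[0, 0.3, 0, 0, 0, 0], [0, 0.7, 0, 0, 0, 0], [0, 0.8, 0, 0, 0, 0], [0, 0.8, 0, 0, 0, 0], [0, 0.8, 0, 0, 0, 0], [0, 0.8, 0, 0, 0, 0], [0, 0.5, 0, 0, 0, 0], [0, 0.2, 0, 0, 0, 0]],
])

```text
time: 58.55
ee_pos: [0.6074, 0.0044, 0.0592]
tcp_rot: [0.073, 0.997, 0.0, 0.0]
ft_force: [3.3, -2.0, -3.4]
finger_gap: 0.14
finger_force: 28.1
```

Call:
play_rows([
  [[0, 0.1, 0, 0, 0, 0], [0, 0, 0, 0, 0, 0], [0, 0, 0, 0, 0, 0]],
])

```text
time: 58.92
ee_pos: [0.6075, 0.0056, 0.0592]
tcp_rot: [0.074, 0.997, 0.0, 0.0]
ft_force: [3.9, 0.8, -5.5]
finger_gap: 0.138
finger_force: 28.1
```

Run:
```python
from h import *
s=env.get_state(); print(s['ee_pos'],tyaw(s['tcp_rot']),s['ft_force'],s['finger_force']); u=np.array([.1498,.9887]); print('stop est',(np.array([.6369,.1983])-s['ee_pos'][:2])@u-.08)
```

```text
[0.60752193 0.00560355 0.05920254] 81.53043063367932 [ 3.92964118  0.78796854 -5.46257078] 28.138402998447418
stop est 0.11491981761465193
```

Call:
play_rows([
  [[0, 0.1, 0, 0, 0, 0], [0, 0.1, 0, 0, 0, 0], [0, 0.1, 0, 0, 0, 0], [0, 0.1, 0, 0, 0, 0], [0, 0, 0, 0, 0, 0], [0, 0, 0, 0, 0, 0]],
])

```text
time: 59.68
ee_pos: [0.609, 0.0152, 0.0592]
tcp_rot: [0.074, 0.997, -0.0, 0.0]
ft_force: [5.3, 0.3, -4.9]
finger_gap: 0.138
finger_force: 28.1
```

Call:
play_rows([
  [[0, 0.06, 0, 0, 0, 0], [0, 0.06, 0, 0, 0, 0], [0, 0.06, 0, 0, 0, 0], [0, 0.06, 0, 0, 0, 0], [0, 0, 0, 0, 0, 0], [0, 0, 0, 0, 0, 0]],
])

```text
time: 60.42
ee_pos: [0.6098, 0.0204, 0.0592]
tcp_rot: [0.074, 0.997, -0.0, 0.0]
ft_force: [4.5, -2.3, -3.9]
finger_gap: 0.14
finger_force: 28.1
```

Call:
play_rows([
  [[0, 0.05, 0, 0, 0, 0], [0, 0.05, 0, 0, 0, 0], [0, 0, 0, 0, 0, 0], [0, 0, 0, 0, 0, 0]],
])

```text
time: 60.92
ee_pos: [0.6101, 0.0227, 0.0592]
tcp_rot: [0.074, 0.997, -0.001, 0.0]
ft_force: [5.1, -3.0, -3.8]
finger_gap: 0.137
finger_force: 28.1
```

Call:
play_rows([
  [[0, 0.05, 0, 0, 0, 0], [0, 0.05, 0, 0, 0, 0], [0, 0, 0, 0, 0, 0], [0, 0, 0, 0, 0, 0]],
])

```text
time: 61.42
ee_pos: [0.6105, 0.0247, 0.0592]
tcp_rot: [0.074, 0.997, -0.001, 0.0]
ft_force: [5.1, -4.2, -4.8]
finger_gap: 0.137
finger_force: 28.1
```

Call:
play_rows([
  [[0, 0.05, 0, 0, 0, 0], [0, 0, 0, 0, 0, 0], [0, 0, 0, 0, 0, 0]],
])

```text
time: 61.8
ee_pos: [0.6106, 0.0259, 0.0592]
tcp_rot: [0.074, 0.997, -0.001, 0.0]
ft_force: [5.8, -4.6, -4.1]
finger_gap: 0.14
finger_force: 28.1
```

Call:
play_rows([
  [[0, 0.05, 0, 0, 0, 0], [0, 0, 0, 0, 0, 0], [0, 0, 0, 0, 0, 0]],
])

```text
time: 62.18
ee_pos: [0.6108, 0.0272, 0.0592]
tcp_rot: [0.074, 0.997, -0.001, -0.0]
ft_force: [4.5, -4.5, -3.5]
finger_gap: 0.134
finger_force: 28.1
```

Call:
play_rows([
  [[0, 0.05, 0, 0, 0, 0], [0, 0, 0, 0, 0, 0], [0, 0, 0, 0, 0, 0]],
])

```text
time: 62.55
ee_pos: [0.6109, 0.0275, 0.0592]
tcp_rot: [0.075, 0.997, -0.001, -0.0]
ft_force: [3.8, -6.2, -3.4]
finger_gap: 0.134
finger_force: 28.1
```

Call:
play_rows([
  [[0, 0.05, 0, 0, 0, 0], [0, 0, 0, 0, 0, 0], [0, 0, 0, 0, 0, 0]],
])

```text
time: 62.92
ee_pos: [0.6109, 0.0276, 0.0592]
tcp_rot: [0.075, 0.997, -0.002, -0.0]
ft_force: [3.5, -8.8, -2.3]
finger_gap: 0.137
finger_force: 28.0
```

Call:
play_rows([
  [[0, 0, 0, 0, 0, 0.8], [0, 0, 0, 0, 0, 0.8], [0, 0, 0, 0, 0, 0.8], [0, 0, 0, 0, 0, 0.8], [0, 0, 0, 0, 0, 0.8], [0, 0, 0, 0, 0, 0.8], [0, 0, 0, 0, 0, 0.8], [0, 0, 0, 0, 0, 0.8]],
])

```text
time: 63.92
ee_pos: [0.6109, 0.0277, 0.0592]
tcp_rot: [0.4, 0.916, -0.002, 0.0]
ft_force: [3.7, -9.5, -2.7]
finger_gap: 0.139
finger_force: 28.1
```

Call:
play_rows([
  [[0, 0, 0, 0, 0, 0.9], [0, 0, 0, 0, 0, 0.9], [0, 0, 0, 0, 0, 0.9], [0, 0, 0, 0, 0, 0.9], [0, 0, 0, 0, 0, 0.9], [0, 0, 0, 0, 0, 0.9], [0, 0, 0, 0, 0, 0.9], [0, 0, 0, 0, 0, 0.7]],
])

```text
time: 64.92
ee_pos: [0.6108, 0.0277, 0.0592]
tcp_rot: [0.702, 0.712, -0.001, 0.001]
ft_force: [4.1, -10.1, -4.2]
finger_gap: 0.141
finger_force: 28.2
```

Call:
play_rows([
  [[0, 0, 0, 0, 0, 0.2], [0, 0, 0, 0, 0, 0], [0, 0, 0, 0, 0, 0]],
])

```text
time: 65.3
ee_pos: [0.6108, 0.0278, 0.0592]
tcp_rot: [0.708, 0.706, -0.001, 0.001]
ft_force: [3.4, -10.8, -2.6]
finger_gap: 0.14
finger_force: 29.8
```

Run:
```python
from h import *
s=env.get_state(); print(s['ee_pos'],tyaw(s['tcp_rot']),s['ft_force'],s['wrist_torque'])
```

```text
[0.61081831 0.02775943 0.05919313] -0.16499482134186017 [  3.40376025 -10.82367073  -2.57591099] [-2.36136903 -0.86196691  0.48330188]
```

Call:
play_rows([
  [[-0.06, 0, 0, 0, 0, 0], [-0.07, 0, 0, 0, 0, 0], [0, 0, 0, 0, 0, 0]],
])

```text
time: 65.68
ee_pos: [0.6109, 0.0275, 0.0592]
tcp_rot: [0.707, 0.707, -0.0, 0.0]
ft_force: [1.9, -4.1, -3.0]
finger_gap: 0.14
finger_force: 29.5
```

Call:
play_rows([
  [[0, 0, 0, 0, 0, 0], [0, 0, 0, 0, 0, 0], [0, 0, 0, 0, 0, 0], [0, 0, 0, 0, 0, 0], [0, 0, -0.4, 0, 0, 0], [0, 0, -1, 0, 0, 0], [0, 0, -1, 0, 0, 0], [0, 0, -1, 0, 0, 0]],
], claw=-1)

```text
time: 66.68
ee_pos: [0.6111, 0.0281, 0.1457]
tcp_rot: [0.707, 0.707, 0.0, 0.0]
ft_force: [-0.5, 0.8, -0.2]
finger_gap: 0.947
finger_force: 0.0
```

Call:
play_rows([
  [[0, 0, -1, 0, 0, 0], [0, 0, -1, 0, 0, 0], [0, 0, -1, 0, 0, 0], [0, 0, -1, 0, 0, 0], [0, 0, -0.5, 0, 0, 0], [0, 0, 0, 0, 0, 0], [0, 0, 0, 0, 0, 0]],
])

```text
time: 67.55
ee_pos: [0.6106, 0.0281, 0.2559]
tcp_rot: [0.707, 0.707, -0.0, -0.0]
ft_force: [-0.5, -0.6, -0.4]
finger_gap: 0.996
finger_force: 0.0
```

Run:
```python
from h import *
m,im=snap('wrist','w9.png'); s=env.get_state(); print(s['ee_pos'],s['ft_force'])
h=cv2.cvtColor(im[:,:,::-1].copy(),cv2.COLOR_BGR2HSV)
rects(m,h,[('knob',(0,140,80),(10,255,255),(280,150,400,310),.068),('plate',*YEL,(280,100,430,200),.1)])
m2,i2=snap('scene','sc9.png'); m3,i3=snap('side')
cv2.imwrite('pics/p9.png',np.vstack([np.hstack([cv2.resize(im[0:330,230:560,::-1],(400,400)),cv2.resize(i3[190:400,190:400,::-1],(400,400),interpolation=2)]),np.hstack([cv2.resize(i2[260:410,130:430,::-1],(400,200)),cv2.resize(i3[110:260,250:550,::-1],(400,200))])]))
```

```text
[0.61055885 0.0280814  0.25566759] [-0.01340538 -0.12942264 -0.06502553]
knob [[314.0, 176.0], [328.0, 176.0], [328.0, 207.0], [314.0, 207.0]] [0.6103 0.0451 0.068 ] [(0.0114, 0.0), (0.0258, -89.7)]
plate [[288.0, 120.0], [290.0, 107.0], [341.0, 115.0], [339.0, 128.0]] [0.6057 0.104  0.1   ] [(0.0092, 79.8), (0.0362, -8.4)]
```

View pics/p9.png

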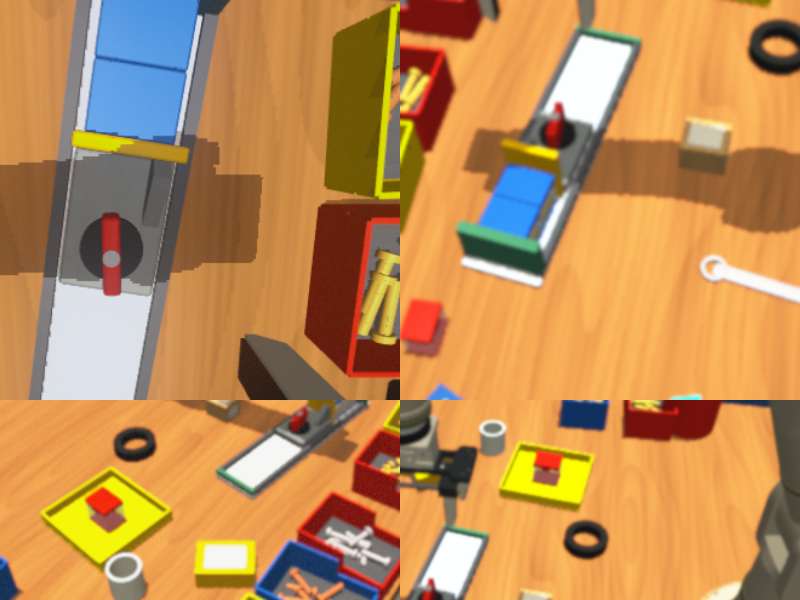

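The cases are packed between fence and stop at (140,70) and square in the channel. The knob bar is turned about 81° to locked, the empty stands upright in the tray, and the other things haven't moved. No other blue-lidded case is in view.

```bash
python3 -c "
from plant import env
print(env.close_job())"
```

```text
the job is handed in; nothing more can be done
None
```

The job is handed in: the empty is upright in the returns tray, both blue-lidded cases found on the bench are packed between fence and stop, and the knob is turned fully clockwise; the verdict was not shown.

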